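# Show the tasting dish at the hung order tag

## Robot

A 7-joint arm with a two-finger parallel gripper is mounted at the origin on the work surface. World frame = base frame: x ahead of the robot, y to its left, z up, the work surface at z = 0. Lengths are in m, angles in rad, forces in N, time in s.
With the tool pointing down it reaches from about 0.35 to 0.9 m from the base axis. Payload 19.9 kg.
Tool frame: the origin (TCP) lies between the finger pads; the fingertips stand 8 mm ahead of it and the grasp point (between the pads) lies 11 mm behind it; z points along the fingers, y is the direction in which the jaws open and shut (so a half turn about z gives the same grasp; the last joint's range is limited). The gripper opens to 85 mm and grips with 20 to 120 N. Pads are 22 mm wide; open, the fingers measure 114 mm over their backs; the gripper's body (76 mm by 85 mm) begins 54 mm behind the grasp point. The pads swing forward as they close: fully open they stand 13 mm farther back than shut.
Start: joints at [1.238, 0.417, -0.01, 1.614, 0.005, 1.111, -0.053], TCP at [0.18, -0.599, 0.206] pointing down, gripper open.
Joint ranges: [-2.81, 2.81], [-0.39, 2.02], [-1.27, 1.25], [0.06, 2.57], [-1.19, 4.33], [0.19, 2], [-2.82, 2.82]. Speed limits (rad/s): [1.89, 1.89, 2.39, 2.39, 3.01, 3.01, 3.01].

## Interface

Orientations are given as a rotation vector (axis times angle).
In Python, from plant import bot gives the robot as it stands.
- The arm moves only by the shell command python3 -m handwheel 'ROWS' [FORCE]. ROWS is JSON, a list of rows, each a list of 7 numbers: the shift along the tool's x, y, z in m, then the turn, a rotation vector about the tool's x, y, z in rad, then the opening, from 0 (shut) to 1 (fully open). In form: [[tx, ty, tz, ax, ay, az, jaw], ...]. A call has 1 to 8 rows; each row shifts and turns the commanded pose from where the row before left it, along the tool's axes as they then stand; what a row does not reach is not made up. A row lasts 1/12 s, in which the tool goes at most 41.7 mm and 7.16 degrees, less where a joint would pass 70% of its speed; a pose out of reach is approached as far as the arm can. A call is refused whole if a number of a shift passes 0.0417 or a number of a turn 0.125, either way. A call with a gripper value outside its range is refused whole. The fingers move at their own pace and stop on an object; FORCE is the grip in N (left out, the last holds). Time passes only in rows, so rows that do not move let the fingers close. It gives the time, the measured TCP pose, the force and the opening at its end, in the units of the state.
- bot.sense(): the state, without advancing time (a new reading comes with each control period).
- bot.get_image(name): name is "scene" or "top" or "wrist"; returns a dict with "pixels" (384x512x3 uint8, red, green, blue), "fx", "fy", "cx", "cy" (pixels), "xyz" and "rotation" of the camera in the world; the wrist camera has in their place "tool_from_camera" (4x4, takes a point from camera to tool coordinates, whose origin is the TCP and whose axes are the flange's). Camera axes: x right, y down, z forward; pixel columns grow to the right and rows downward; lengths in m; the calibration is good to about 2 mm. A picture is of the moment at which its call begins: read the wrist's pose just before it. There is no depth.
- bot.sign_off(): hands the job in, once; it reports no verdict.
The state is a dict: "time": time; "joint_pos": joint angles; "dq": joint speeds; "joint_efforts": joint torques, N m; "position": TCP position; "tool_rot": TCP orientation; "contact_force": force on the tool from outside, world axes, zero at the start; "ft_torque": the same for the moment, N m; "finger_gap": finger opening in m.
Only numpy, scipy, OpenCV 4.12 (cv2) and the standard library are available. Lean on these libraries where they do the work, as an engineer would, in place of code of your own. Each camera call takes 0.05 s, during which the arm holds its last target.

## Task

Get the tasting sample ready to show: take the order tag out of its slotted stand, hook it onto the rail well to one side of the dark band, slide it along without lifting it off until the hook is centred over the band, and let it hang there. Then lift the white dish straight up by its arched handle and, once clear of the table, turn it a quarter turn (either way) so that the handle bar, at first roughly square to the rail, runs parallel to it, keeping the dish level and its loose ball in the middle. Finish while holding the dish still, level, about 10 cm above the table on the robot's side of the rail, straight in front of the tag and about 17 cm from it; leave the spool, jar, tin, cup and spoon where they are.

Things in the scene. Friction and masses are not known exactly. Their poses are not given: they have to be found in the camera images.
- rail: Fixed steel rail: a horizontal round bar 12 mm in diameter and 400 mm long, on two posts 16 mm thick at its ends. Origin on the table under the bar's middle; its y axis runs along the bar, its x axis points away from the robot; the bar's axis is 200 mm above the table. Post tops at 204 mm, feet 52 mm in diameter.
- mark_c (a point): The mark: a dark rubber band 20 mm wide around the rail, flat enough for a hook to slide over it. The point is on the bar's axis in the middle of the band; y along the bar, x away from the robot, z up.
- tag: Order tag: rigid aluminium hook-shaped hanger, 80 g, upright in its stand. Origin under the hook gap's middle, level with the face plate's lower edge; z up, y along its width. Face plate 4 x 50 x 105 mm (x, y, z) centred at x = -12.5 mm. On the top, a wooden gripping tab 10 mm thick (x), 30 mm wide (y), from z = 110 to 145 mm, centred at x = y = 0. Hung on the rail it balances upright.
- tag_seat (a point): Underside of the tag's bridge, 105 mm above its origin: it rests on top of the bar, 206 mm above the table. The bridge, 5 mm thick and 30 mm wide (y), joins the face plate to a back leg at x = 10.5 to 18.5 mm reaching down to z = 60 mm of the tag. The gap between plate and leg is 21 mm wide, open below: it goes over the bar from straight above, tag y along the bar.
- tag_stand: Fixed wooden block with a slot that holds the tag's face plate upright; base 70 x 90 mm, 38 mm high. The slot, along y, is 6.5 mm wide, centred at x = -12.5 mm, its floor 8 mm above the table. Origin at the centre of its underside; axes as the tag's. Lift the tag 35 mm straight up to clear it.
- dish: White round dish, 150 mm in diameter, 22 mm high at the rim (0.24 to 0.39 kg), with a fixed steel arch handle. Origin at the centre of its underside, z up. The arch stands in the x-z plane: uprights at x = +/-76 mm and a straight handle bar along x over the middle, 158 mm long, 12 mm thick (y), 14 mm high, its top 135 mm above the origin.
- dish_middle (a point): Where the ball's centre is when the ball rests in the middle of the dish: 24 mm above the dish's origin. The dish floor slopes gently down to the middle (5 degrees in the inner 36 mm, 12 degrees further out).
- ball: Loose brown ball, 28 mm in diameter, 20 g, resting in the middle of the dish. Its origin rolls with it; see ball_center.
- ball_center (a point): Centre of the ball.
- spool: Bystander: ribbon spool lying flat, 68 mm in diameter, 26 mm high. Origin at the centre of its underside.
- jar: Bystander: amber jar, 70 mm in diameter, 100 mm high, past the left end of the rail. Origin at the centre of its underside.
- tin: Bystander: round tin, 84 mm in diameter, 50 mm high, past the right end of the rail. Origin at the centre of its underside.
- cup: Bystander: cup, 76 mm in diameter, 90 mm high, on the far right. Origin at the centre of its underside.
- spoon: Bystander: spoon lying beyond the rail. Origin under its middle.

How it is judged:
By the outcome, as a careful person would: the job done as asked, in the order asked, and still so for the second after the job is handed in, while the arm keeps its last pose, push and grip.
It also fails if it takes over 72 s, if anything falls off the work surface, if the arm or the gripper's body presses on something with over 40 N, if the wrist force passes 120 N, or if a joint passes its speed limit or range.

## Working session

There is one attempt and no reset: what is moved stays moved. The work goes in short steps, Python scripts to look and compute and a shell command to move; the robot and the scene stay as the last step left them, time stands still between calls to the robot, and variables do not carry over. Pictures are saved under pics/ and viewed, and the job is handed in when it is done.

```bash
ls; mkdir -p pics; python3 - <<'E'
from plant import bot
import cv2
s=bot.sense();print({k:(v if isinstance(v,float) else [round(float(x),4) for x in v]) if not isinstance(v,(int,)) else v for k,v in s.items()})
for n in ["scene","top","wrist"]:
    im=bot.get_image(n);cv2.imwrite(f"pics/{n}0.png",im["pixels"][:,:,::-1])
    print(n,{k:v for k,v in im.items() if k!="pixels"})
E
```

```text
pics
{'time': 0.0, 'joint_pos': [1.2375, 0.418, -0.0103, 1.6142, 0.0047, 1.1108, -0.053], 'dq': [0.0005, 0.002, 0.0003, -0.001, -0.0005, -0.0007, 0.0006], 'joint_efforts': [0.0008, -86.4463, 0.6791, -43.4895, 0.0191, 0.0075, 0.0], 'position': [0.1797, -0.5982, 0.205], 'tool_rot': [-3.1069, -0.4567, 0.0004], 'contact_force': [-0.1091, -0.371, -0.2436], 'ft_torque': [0.0013, 0.0194, 0.0398], 'finger_gap': 0.08513918357301589}
scene {'fx': 384.39880220180504, 'fy': 384.39880220180504, 'cx': 249.4582641536633, 'cy': 191.87733603936925, 'xyz': array([0.96576333, 0.6194001 , 0.86424336]), 'rotation': array([-0.6898703 , -2.62854577,  1.13635364])}
top {'fx': 422.7756403460153, 'fy': 422.7756403460153, 'cx': 252.04819181229385, 'cy': 193.88571974602783, 'xyz': array([ 0.45854295, -0.04463193,  1.36596569]), 'rotation': array([-2.15274343,  2.18192162, -0.11654181])}
wrist {'fx': 334.480514910585, 'fy': 334.480514910585, 'cx': 253.00118134562888, 'cy': 192.43573661945837, 'tool_from_camera': array([[ 1.18035009e-03, -9.53095874e-01, -3.02666254e-01,
         7.85475534e-02],
       [ 9.99999294e-01,  1.08407591e-03,  4.86083211e-04,
         4.05736449e-04],
       [-1.35170709e-04, -3.02666614e-01,  9.53096481e-01,
        -1.68125693e-01],
       [ 0.00000000e+00,  0.00000000e+00,  0.00000000e+00,
         1.00000000e+00]])}
```

View pics/scene0.png

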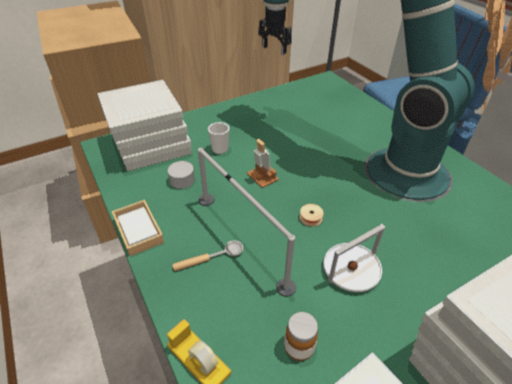

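View pics/top0.png

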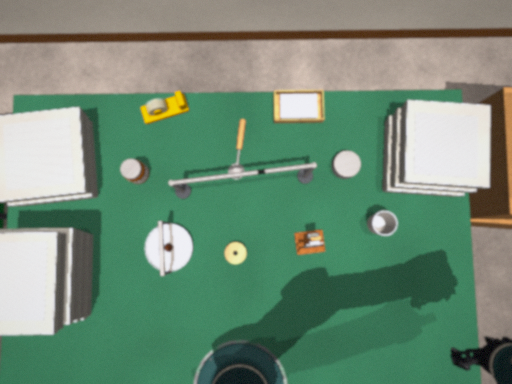

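View pics/wrist0.png

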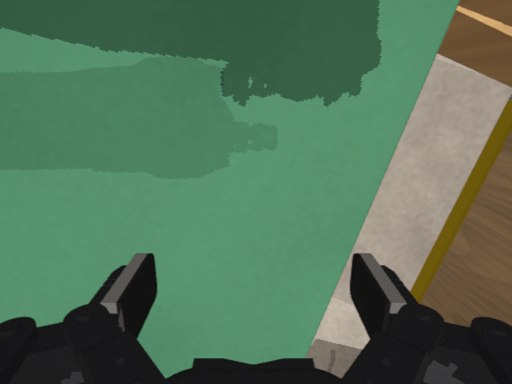

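The top view shows the rail from about (172,184) to (315,166) with the band near (262,172). The stand and tag are at (311,241), the dish at (168,247) with its handle running vertically, the spool at (235,253). Next I enlarge the details.

```bash
cat > h.py <<'E'
import numpy as np, cv2
from scipy.spatial.transform import Rotation as R
from plant import bot
def grab(n):
    if n=="wrist":
        s=bot.sense()
    im=bot.get_image(n)
    if n=="wrist":
        T=np.eye(4);T[:3,:3]=R.from_rotvec(s["tool_rot"]).as_matrix();T[:3,3]=s["position"]
        C=T@im["tool_from_camera"]
    else:
        C=np.eye(4);C[:3,:3]=R.from_rotvec(im["rotation"]).as_matrix();C[:3,3]=im["xyz"]
    im["C"]=C
    return im
def ray(im,u,v):
    d=im["C"][:3,:3]@np.array([(u-im["cx"])/im["fx"],(v-im["cy"])/im["fy"],1.]);return im["C"][:3,3],d/np.linalg.norm(d)
def onz(im,u,v,z):
    o,d=ray(im,u,v);return o+d*(z-o[2])/d[2]
def proj(im,p):
    q=im["C"][:3,:3].T@(np.asarray(p)-im["C"][:3,3]);return np.array([im["fx"]*q[0]/q[2]+im["cx"],im["fy"]*q[1]/q[2]+im["cy"]])
def tri(a,ua,b,ub):
    o1,d1=ray(a,*ua);o2,d2=ray(b,*ub)
    A=np.c_[d1,-d2];t=np.linalg.lstsq(A,o2-o1,rcond=None)[0]
    p,q=o1+t[0]*d1,o2+t[1]*d2;return (p+q)/2,np.linalg.norm(p-q)
def crop(im,u0,v0,w,h,k,name):
    cv2.imwrite("pics/"+name,cv2.resize(im["pixels"][v0:v0+h,u0:u0+w,::-1],None,fx=k,fy=k,interpolation=cv2.INTER_NEAREST))
E
python3 - <<'E'
from h import *
t=grab("top");s=grab("scene")
crop(t,140,150,200,140,4,"t_a.png");crop(s,180,120,215,180,3,"s_a.png")
for n,u in dict(railL=(172,184),railR=(315,166),band=(262,172)).items(): print(n,onz(t,*u,.2))
print("stand",onz(t,311,241,.038),"dish",onz(t,168,247,.02))
E
```

```text
railL [0.6134827  0.17526672 0.2       ]
railR [ 0.65882231 -0.22377807  0.2       ]
band [ 0.64386085 -0.07546989  0.2       ]
stand [ 0.44974364 -0.22923814  0.038     ] dish [0.43688679 0.22052717 0.02      ]
```

View pics/t_a.png

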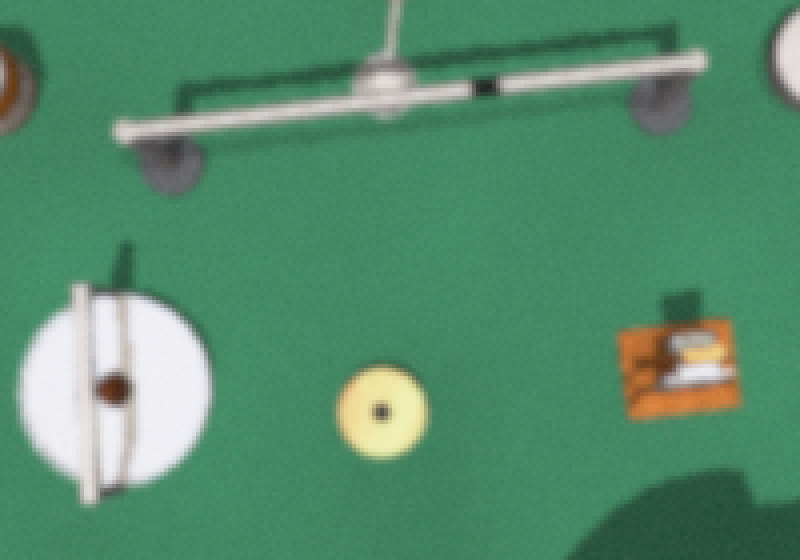

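View pics/s_a.png

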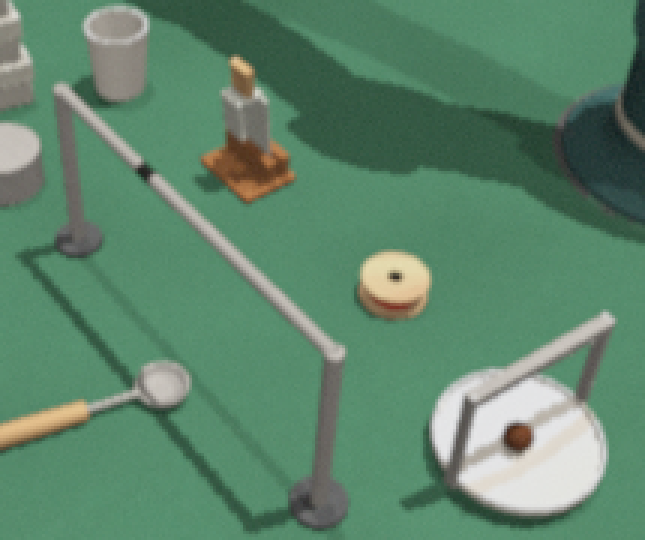

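```bash
python3 - <<'E'
from h import *
t=grab("top");s=grab("scene")
hsv=cv2.cvtColor(t["pixels"],cv2.COLOR_RGB2HSV)
for p in [(261,172),(266,171),(315,238),(315,242),(300,238),(190,248),(161,240)]: print(p,hsv[p[1],p[0]],t["pixels"][p[1],p[0]])
# band
g=t["pixels"].max(2)
m=(g<70);m[:165]=0;m[178:]=0;m[:,:250]=0;m[:,275:]=0
w=np.clip(90-g[165:180,250:275].astype(float),0,None); vv,uu=np.mgrid[165:180,250:275]
bu=((w*uu).sum()/w.sum(),(w*vv).sum()/w.sum()); print("band",bu,onz(t,*bu,.204),m.sum())
# rail: non green, in band area
sat=hsv[...,1]
m=((sat<60)&(g>150)).astype(np.uint8); m[:160]=0;m[190:]=0;m[:,:165]=0;m[:,320:]=0; m[:,222:248]=0
n,l,st,c=cv2.connectedComponentsWithStats(m); print(st)
ys,xs=np.nonzero(m)
k=np.polyfit(xs,ys,1)
for _ in range(5):
    r=abs(np.polyval(k,xs)-ys)<3; k=np.polyfit(xs[r],ys[r],1)
xl,xr=xs[r].min()-.5,xs[r].max()+.5
A=onz(t,xl,np.polyval(k,xl),.202);B=onz(t,xr,np.polyval(k,xr),.202);print("rail",A,B,np.linalg.norm(A-B),(A+B)/2,"yaw",np.arctan2(-(A-B)[0],(A-B)[1]))
bb=onz(t,bu[0],np.polyval(k,bu[0]),.203);print("band on axis",bb,"offset",(bb-(A+B)/2)@((A-B)/np.linalg.norm(A-B)))
# stand
m=((hsv[...,0]<14)&(sat>140)&(g>90)).astype(np.uint8);m[:,:290]=0;m[:,335:]=0;m[:225]=0;m[260:]=0
ys,xs=np.nonzero(m);rc=cv2.minAreaRect(np.c_[xs,ys].astype(np.float32));print("stand",rc);bx=cv2.boxPoints(rc);W=np.array([onz(t,*b,.03)for b in bx]);print(W,W.mean(0))
m=((hsv[...,0]>14)&(hsv[...,0]<30)&(sat>70)&(g>150)).astype(np.uint8);m[:,:290]=0;m[:,335:]=0;m[:225]=0;m[260:]=0
ys,xs=np.nonzero(m);print("tab",len(xs),xs.min(),xs.max(),ys.min(),ys.max(),onz(t,xs.mean(),ys.mean(),.15));tu=(xs.mean(),ys.mean())
cov=np.polyfit(xs,ys,1);print(cov)
h2=cv2.cvtColor(s["pixels"],cv2.COLOR_RGB2HSV)
m=((h2[...,0]>8)&(h2[...,0]<30)&(h2[...,1]>90)&(h2[...,2]>150)).astype(np.uint8);m[:,:245]=0;m[:,275:]=0;m[:130]=0;m[156:]=0
ys,xs=np.nonzero(m);print("tab s",len(xs),xs.min(),xs.max(),ys.min(),ys.max())
# dish
m=((sat<40)&(g>190)).astype(np.uint8);m[:,:142]=0;m[:,196:]=0;m[:218]=0;m[275:]=0
m=cv2.morphologyEx(m,cv2.MORPH_OPEN,np.ones((5,5),np.uint8))
cs=max(cv2.findContours(m,0,1)[0],key=cv2.contourArea);e=cv2.fitEllipse(cv2.convexHull(cs));print("dish",e,onz(t,*e[0],.022))
E
```

```text
(261, 172) [78 28 46] [41 46 44]
(266, 171) [ 17  12 193] [193 189 184]
(315, 238) [ 20 113 235] [235 202 131]
(315, 242) [120   4 237] [233 233 237]
(300, 238) [ 13 185 167] [167  97  46]
(190, 248) [120   6 242] [236 236 242]
(161, 240) [  5   7 224] [224 219 218]
band (np.float64(260.8135313531353), np.float64(171.33003300330034)) [ 0.64515245 -0.07209626  0.204     ] 14
[[     0      0    512    384 196069]
 [   265    162     52     12    246]
 [   248    170     10      6     44]
 [   168    174     54     12    249]]
rail [0.61652801 0.18740077 0.202     ] [ 0.66274207 -0.22778172  0.202     ] 0.41774662249087485 [ 0.63963504 -0.02019048  0.202     ] yaw 0.11085390850530381
band on axis [ 0.6452573  -0.07211902  0.203     ] offset -0.052231776943525134
stand ((309.22705078125, 241.4378662109375), (19.65128517150879, 26.20171356201172), 81.02737426757812)
[[ 0.47296474 -0.1798738   0.03      ]
 [ 0.4846779  -0.2616987   0.03      ]
 [ 0.4239271  -0.26944445  0.03      ]
 [ 0.41233394 -0.18800587  0.03      ]] [ 0.44847592 -0.22475571  0.03      ]
tab 108 295 324 230 254 [ 0.44828974 -0.2204632   0.15      ]
[-2.10116428e-01  3.07590840e+02]
tab s 22 257 263 140 145
dish ((168.29754638671875, 247.17855834960938), (46.9070930480957, 47.48474884033203), 46.25210952758789) [0.43634728 0.21919057 0.022     ]
```

```bash
cat >> h.py <<'E'
def plan(p,yaw,ax='y'):
    """target TCP p, tool down, tool y at world heading yaw (mod pi). prints turn about tool z, and shift after the turn"""
    s=bot.sense();M=R.from_rotvec(s["tool_rot"]).as_matrix()
    best=None
    for h in (yaw,yaw+np.pi):
        y=np.array([np.cos(h),np.sin(h),0]);z=np.array([0,0,-1.]);x=np.cross(y,z)
        T=np.c_[x,y,z];rv=R.from_matrix(M.T@T).as_rotvec()
        d=T.T@(np.asarray(p)-s["position"])
        print("opt h=%.3f turn"%h,np.round(rv,4),"deg/row",np.round(np.linalg.norm(rv),3),"shift after",np.round(d,4))
    print("t",round(s["time"],2),"pos",np.round(s["position"],4),"tool x,y head",np.round([np.arctan2(M[1,0],M[0,0]),np.arctan2(M[1,1],M[0,1])],4),"z",np.round(M[:,2],4),"q",np.round(s["joint_pos"],3),"F",np.round(s["contact_force"],2),"gap",round(s["finger_gap"],4))
E
python3 - <<'E'
from h import *
plan([.4485,-.223,.26],.142)
E
```

```text
opt h=0.142 turn [-3.000e-04 -2.000e-04 -1.421e+00] deg/row 1.421 shift after [ 0.3337  0.3192 -0.0544]
opt h=3.284 turn [-2.0000e-04  3.0000e-04  1.7206e+00] deg/row 1.721 shift after [-0.3337 -0.3192 -0.0544]
t 0.35 pos [ 0.1798 -0.5985  0.2056] tool x,y head [ 0.2918 -1.279 ] z [-1.e-04  3.e-04 -1.e+00] q [ 1.238  0.417 -0.01   1.614  0.005  1.111 -0.053] F [ 0.58 -0.26 -0.23] gap 0.0851
```

```bash
python3 -m handwheel '[[0,0,-0.007,0,0,-0.12,1],[0,0,-0.007,0,0,-0.12,1],[0,0,-0.007,0,0,-0.12,1],[0,0,-0.007,0,0,-0.12,1],[0,0,-0.007,0,0,-0.12,1],[0,0,-0.007,0,0,-0.12,1],[0,0,-0.006,0,0,-0.12,1],[0,0,-0.006,0,0,-0.12,1]]'
python3 -m handwheel '[[0,0,0,0,0,-0.12,1],[0,0,0,0,0,-0.12,1],[0,0,0,0,0,-0.12,1],[0,0,0,0,0,-0.1,1],[0.028,0.026,0,0,0,0,1],[0.028,0.026,0,0,0,0,1],[0.028,0.026,0,0,0,0,1],[0.028,0.026,0,0,0,0,1]]'
python3 -m handwheel '[[0.028,0.026,0,0,0,0,1],[0.028,0.026,0,0,0,0,1],[0.028,0.026,0,0,0,0,1],[0.028,0.026,0,0,0,0,1],[0.02,0.026,0,0,0,0,1],[0,0,0,0,0,0,1],[0,0,0,0,0,0,1]]'
python3 - <<'E'
from h import *
plan([.4485,-.223,.26],.142)
w=grab("wrist");cv2.imwrite("pics/w1.png",w["pixels"][:,:,::-1])
E
```

```text
time: 1.02
position: [0.1797, -0.5986, 0.26]
tool_rot: [-2.541, -1.848, 0.0]
contact_force: [0.9, -0.1, -0.7]
finger_gap: 0.0856
time: 1.68
position: [0.2676, -0.4715, 0.2596]
tool_rot: [-2.06, -2.372, 0.0]
contact_force: [1.7, -0.6, -0.5]
finger_gap: 0.0856
time: 2.27
position: [0.3783, -0.3228, 0.2599]
tool_rot: [2.055, 2.375, 0.0]
contact_force: [-0.1, -0.2, 0.1]
finger_gap: 0.0853
opt h=0.142 turn [0.0003 0.0003 0.0022] deg/row 0.002 shift after [ 0.0889  0.0836 -0.0001]
opt h=3.284 turn [-4.0000e-04  4.0000e-04 -3.1393e+00] deg/row 3.139 shift after [-0.0889 -0.0836 -0.0001]
t 2.27 pos [ 0.3783 -0.3228  0.2599] tool x,y head [1.715  0.1442] z [ 3.e-04 -2.e-04 -1.e+00] q [ 1.069  0.16  -0.471  1.845  0.079  1.154  0.715] F [-0.13 -0.22  0.11] gap 0.0853
```

View pics/w1.png

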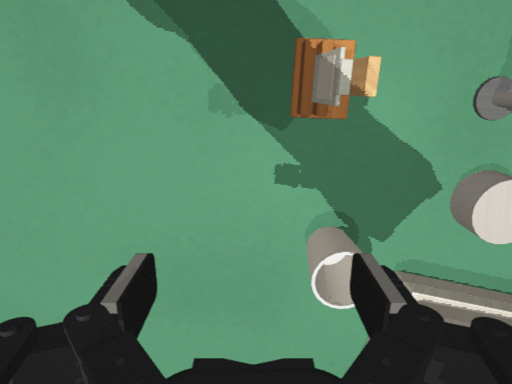

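The wrist view shows the stand as the block (291–355, 39–119) with the tab at about (368,76). Its edges run almost along the image axes, so the yaw is close. I go closer.

```bash

python3 -m handwheel '[[0.022,0.021,0,0,0,0,1],[0.022,0.021,0,0,0,0,1],[0.022,0.021,0,0,0,0,1],[0.022,0.021,0,0,0,0,1],[0,0,0,0,0,0,1],[0,0,0,0,0,0,1]]'
python3 - <<'E'
from h import *
plan([.4485,-.223,.26],.142)
w=grab("wrist");cv2.imwrite("pics/w2.png",w["pixels"][:,:,::-1])
p=w["pixels"];hsv=cv2.cvtColor(p,cv2.COLOR_RGB2HSV)
m=((hsv[...,0]>14)&(hsv[...,0]<30)&(hsv[...,1]>70)&(hsv[...,2]>150)).astype(np.uint8);cv2.imwrite("pics/w2m.png",m*255)
E
```

```text
time: 2.82
position: [0.4482, -0.225, 0.2596]
tool_rot: [-2.058, -2.373, -0.0]
contact_force: [-0.5, -0.8, -0.3]
finger_gap: 0.0852
opt h=0.142 turn [-0.0001 -0.0002 -0.0001] deg/row 0.0 shift after [ 0.002   0.0006 -0.0004]
opt h=3.284 turn [-3.0000e-04  1.0000e-04  3.1415e+00] deg/row 3.142 shift after [-0.002  -0.0006 -0.0004]
t 2.82 pos [ 0.4482 -0.225   0.2596] tool x,y head [1.7127 0.1419] z [-1.e-04  2.e-04 -1.e+00] q [ 0.904  0.179 -0.561  1.834  0.103  1.158  0.451] F [-0.48 -0.78 -0.29] gap 0.0852
```

View pics/w2.png

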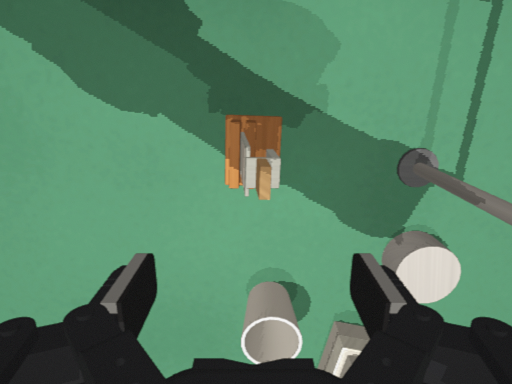

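```bash

python3 - <<'E'
from h import *
w=grab("wrist");crop(w,215,105,80,100,6,"w2c.png")
E
```

```text
(no output)
```

View pics/w2c.png

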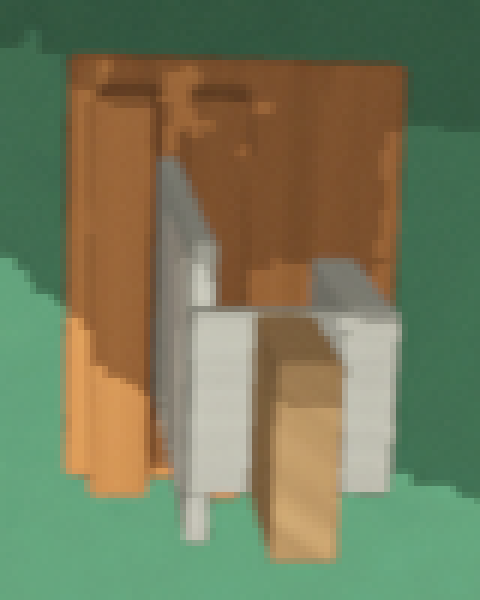

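The crop shows the tab's top face spanning px (260–271.8, 165–198.3) and the bridge top (246.7–281.7, 156.7–187).

```bash

python3 - <<'E'
from h import *
w=grab("wrist")
P=lambda u,v,z:onz(w,u-.5+0,v-.5,z)
h=.142;ex=np.array([np.cos(h),np.sin(h),0]);ey=np.array([-np.sin(h),np.cos(h),0])
c=P(265.9,181.7,.153);print("tab",c,"width y",(P(265.9,165,.153)-P(265.9,198.3,.153))@ey,"x",(P(271.8,181.7,.153)-P(260,181.7,.153))@ex)
b=P(264.2,172,.118);print("bridge ctr->origin",b-.002*ex,"size",(P(281.7,172,.118)-P(246.7,172,.118))@ex,(P(264,156.7,.118)-P(264,187,.118))@ey)
# yaw from tab edge: left edge bottom (270,560)->(275,405)?, bridge front edge
a=P(215+190/6,105+492/6,.118);d=P(215+192/6,105+310/6,.118);e=d-a;print("yaw bridge L",np.arctan2(-e[0],e[1]))
a=P(215+390/6,105+492/6,.118);d=P(215+400/6,105+312/6,.118);e=d-a;print("yaw bridge R",np.arctan2(-e[0],e[1]))
a=P(215+338/6,105+560/6,.153);d=P(215+342/6,105+370/6,.153);e=d-a;print("yaw tab R",np.arctan2(-e[0],e[1]))
a=P(215+66/6,105+472/6,.038);d=P(215+70/6,105+60/6,.038);e=d-a;print("yaw stand L",np.arctan2(-e[0],e[1]))
a=P(215+405/6,105+66/6,.038);d=P(215+70/6,105+56/6,.038);e=a-d;print("yaw stand top",np.arctan2(e[1],e[0]))
plan([c[0],c[1],.131],.13)
E
```

```text
tab [ 0.45884846 -0.22489093  0.153     ] width y 0.029462590833837333 x 0.010055516771330425
bridge ctr->origin [ 0.4564871  -0.22546436  0.118     ] size 0.03332418288482715 0.029675630759924933
yaw bridge L 0.12350435758451954
yaw bridge R 0.11092543458140121
yaw tab R 0.1363692622601276
yaw stand L 0.10603037364522486
yaw stand top 0.11114601375142578
opt h=0.130 turn [-0.0006 -0.      0.0086] deg/row 0.009 shift after [0.0002 0.0118 0.1285]
opt h=3.272 turn [ 0.000e+00 -9.000e-04 -3.133e+00] deg/row 3.133 shift after [-0.0002 -0.0118  0.1285]
t 2.97 pos [ 0.4471 -0.2267  0.2595] tool x,y head [1.7094 0.1386] z [-5.e-04 -1.e-04 -1.e+00] q [ 0.906  0.178 -0.559  1.834  0.103  1.158  0.451] F [-0.21 -0.72  0.3 ] gap 0.0851
```

```bash

python3 -m handwheel '[[0.001,0.011,0.01,0,0,0.02,1],[0,0,0.025,0,0,0,1],[0,0,0.025,0,0,0,1],[0,0,0.025,0,0,0,1],[0,0,0.025,0,0,0,1],[0,0,0.019,0,0,0,1],[0,0,0,0,0,0,1],[0,0,0,0,0,0,1]]' 40
python3 - <<'E'
from h import *
plan([.458,-.225,.13],.12)
w=grab("wrist");cv2.imwrite("pics/w3.png",w["pixels"][:,:,::-1])
E
```

```text
time: 3.63
position: [0.458, -0.2233, 0.1305]
tool_rot: [-2.084, -2.349, 0.0]
contact_force: [-0.7, -0.0, 0.8]
finger_gap: 0.0856
opt h=0.120 turn [-0.0013 -0.001  -0.0005] deg/row 0.002 shift after [-0.0016 -0.0002  0.0005]
opt h=3.262 turn [-1.5000e-03  2.0000e-03  3.1411e+00] deg/row 3.141 shift after [0.0016 0.0002 0.0005]
t 3.63 pos [ 0.458  -0.2233  0.1305] tool x,y head [1.6903 0.1195] z [-1.4e-03  8.0e-04 -1.0e+00] q [ 0.84   0.35  -0.531  1.954  0.224  0.897  0.314] F [-0.65 -0.04  0.84] gap 0.0856
```

View pics/w3.png

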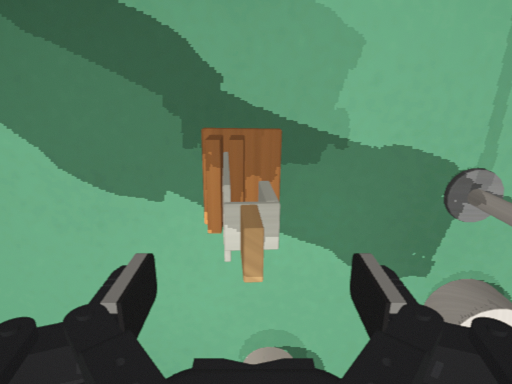

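The tab's top face (241–263, 207–280) lies midway between the fingers, so I close.

```bash

python3 - <<'E'
from h import *
w=grab("wrist");s=bot.sense();print(proj(w,s["position"]),proj(w,s["position"]+[0,0,.02]), onz(w,252,244,.153))
E
python3 -m handwheel '[[0,0,0,0,0,0,0],[0,0,0,0,0,0,0],[0,0,0,0,0,0,0],[0,0,0,0,0,0,0],[0,0,0,0,0,0,0],[0,0,0,0,0,0,0],[0,0,0,0,0,0,0],[0,0,0,0,0,0,0]]' 40
python3 - <<'E'
from h import *
plan([.458,-.225,.13],.12)
w=grab("wrist");cv2.imwrite("pics/w4.png",w["pixels"][:,:,::-1])
E
```

```text
[251.31672583 234.18924738] [251.10773623 251.37337621] [ 0.45902509 -0.21891276  0.153     ]
time: 4.4
position: [0.4587, -0.2226, 0.1307]
tool_rot: [-2.083, -2.352, -0.0]
contact_force: [0.2, -0.1, 0.1]
finger_gap: 0.0001
opt h=0.120 turn [-0.0001 -0.0001  0.0011] deg/row 0.001 shift after [-0.0023 -0.001   0.0007]
opt h=3.262 turn [ 1.0000e-04 -1.0000e-04 -3.1405e+00] deg/row 3.141 shift after [0.0023 0.001  0.0007]
t 4.4 pos [ 0.4587 -0.2226  0.1307] tool x,y head [1.6919 0.1211] z [-1.e-04  1.e-04 -1.e+00] q [ 0.839  0.349 -0.532  1.954  0.224  0.896  0.313] F [ 0.24 -0.08  0.09] gap 0.0001
```

View pics/w4.png

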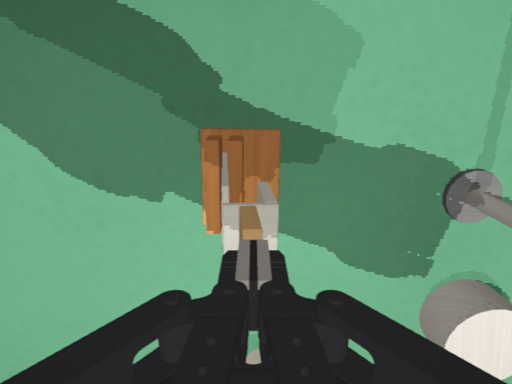

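The gap reads 0, so the fingers missed the tab. The pads sit in front of it in the image. I check with the other cameras.

```bash

python3 - <<'E'
from h import *
t=grab("top");s=grab("scene");p=bot.sense()["position"];print(p)
crop(t,270,190,90,90,6,"t5.png");crop(s,220,100,100,100,6,"s5.png")
print("tcp px top",(proj(t,p)-[270,190])*6,"scene",(proj(s,p)-[220,100])*6)
E
```

```text
[ 0.45872469 -0.2226081   0.13062703]
tcp px top [258.40241169 288.44602121] scene [241.49901361 285.44428888]
```

View pics/s5.png

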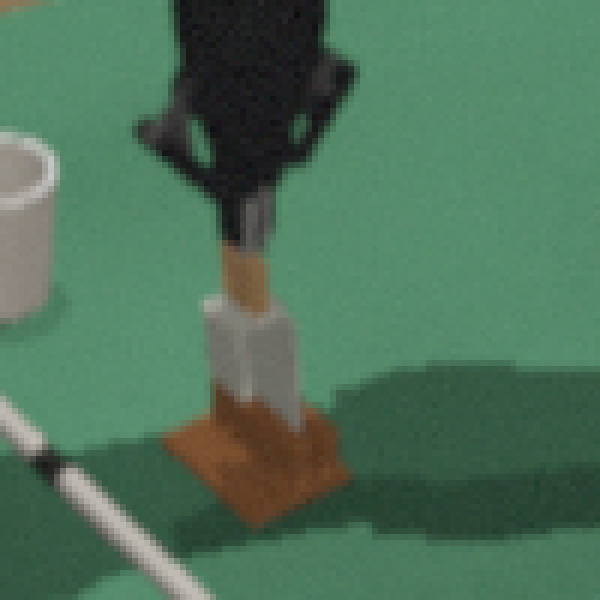

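View pics/t5.png

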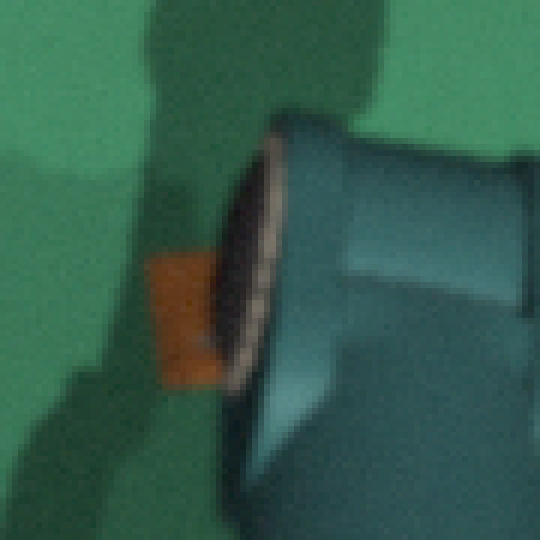

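```bash

python3 - <<'E'
from h import *
w=grab("wrist");s=grab("scene");p=bot.sense()["position"]
crop(w,200,190,110,110,6,"w5.png")
for wu in [(254,240),(254,252)]:
  for su in [(260.5,141.3),(264,141.5)]: print(wu,su,tri(w,wu,s,su))
for z in (.11,.12,.13,.14,.15,.16,.17): print(z,proj(s,[.458,-.225,z]),proj(w,[.458,-.225,z]),proj(s,[.459,-.195,z]))
print(w["C"][:3,3])
E
```

```text
(254, 240) (260.5, 141.3) (array([ 0.46076465, -0.21435303,  0.15950947]), np.float64(0.004651536351053375))
(254, 240) (264, 141.5) (array([ 0.45728296, -0.20768845,  0.16453796]), np.float64(0.005194589284485805))
(254, 252) (260.5, 141.3) (array([ 0.46012616, -0.2194725 ,  0.15741709]), np.float64(4.8036186655295555e-05))
(254, 252) (264, 141.5) (array([ 0.456802  , -0.21204707,  0.16320656]), np.float64(0.009687775764913645))
0.11 [259.97625021 152.30020935] [249.23382446 222.9699619 ] [264.51318517 157.43848827]
0.12 [260.0188267  149.79968645] [249.03818304 229.66698305] [264.58222246 154.92689794]
0.13 [260.06188196 147.2710445 ] [248.82236488 237.05467634] [264.65204867 152.38660677]
0.14 [260.10542414 144.71380649] [248.583079   245.24569566] [264.72267739 149.81711996]
0.15 [260.14946152 142.1274846 ] [248.31627755 254.37860311] [264.79412254 147.21793131]
0.16 [260.19400262 139.51157982] [248.01692498 264.62577135] [264.86639836 144.5885228 ]
0.17 [260.23905611 136.86558167] [247.67867717 276.20436621] [264.93951941 141.92836431]
[ 0.45072375 -0.14592601  0.29876394]
```

View pics/w5.png

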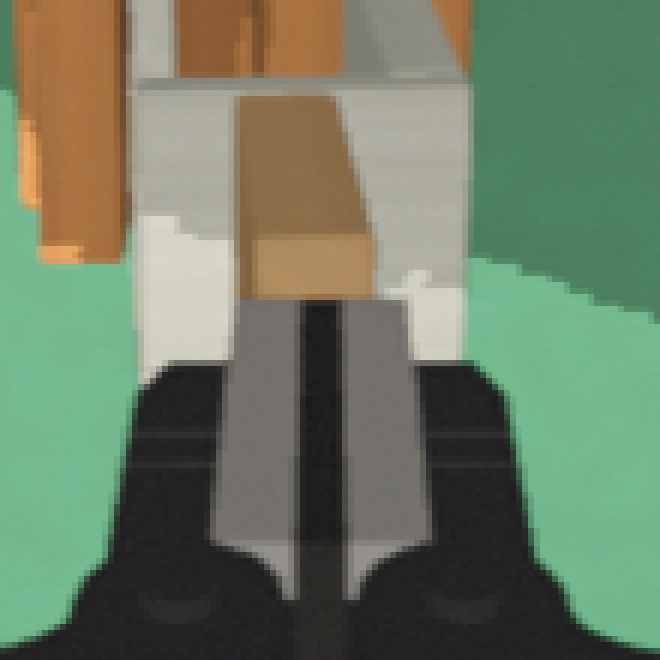

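Scene and wrist views agree that the shut fingertips are at z ≈ 0.158, just above the tab's top at 0.153. That is about 35 mm higher than the TCP description implies, and the tag looks undisturbed. I reopen and go lower, based on what the cameras show.

```bash

python3 -m handwheel '[[0,0,0,0,0,0,1],[0,0,0,0,0,0,1],[0,0,0,0,0,0,1],[0,0,0,0,0,0,1],[0,0,0,0,0,0,1],[0,0,0,0,0,0,1],[0,0,0,0,0,0,1]]'
python3 -m handwheel '[[-0.001,-0.001,0.01,0,0,0,1],[-0.001,0,0.01,0,0,0,1],[0,0,0.01,0,0,0,1],[0,0,0,0,0,0,1]]'
python3 - <<'E'
from h import *
w=grab("wrist");s=grab("scene")
a=cv2.resize(w["pixels"][150:310,90:420,::-1],None,fx=2,fy=2);b=cv2.resize(s["pixels"][110:190,230:300,::-1],None,fx=4,fy=4)
o=np.zeros((645,660,3),np.uint8);o[:320,:660]=a;o[325:645,:280]=b;cv2.imwrite("pics/w6.png",cv2.resize(o,None,fx=.9,fy=.9))
plan([.458,-.225,.1],.12)
E
```

```text
time: 5.23
position: [0.4587, -0.2226, 0.1307]
tool_rot: [-2.083, -2.352, -0.0]
contact_force: [-0.3, 0.2, 0.0]
finger_gap: 0.0832
time: 5.57
position: [0.4567, -0.2243, 0.0981]
tool_rot: [-2.081, -2.349, 0.001]
contact_force: [-0.1, 0.3, -0.8]
finger_gap: 0.0854
opt h=0.120 turn [-0.0011 -0.0011  0.0012] deg/row 0.002 shift after [-0.0006  0.0003 -0.    ]
opt h=3.262 turn [ 1.8000e-03 -1.7000e-03 -3.1404e+00] deg/row 3.14 shift after [ 0.0006 -0.0003 -0.    ]
t 5.67 pos [ 0.4577 -0.2244  0.1   ] tool x,y head [1.692  0.1212] z [-0.0012  0.001  -1.    ] q [ 0.825  0.395 -0.515  1.977  0.258  0.835  0.289] F [-0.13 -1.14  0.25] gap 0.0856
```

View pics/w6.png

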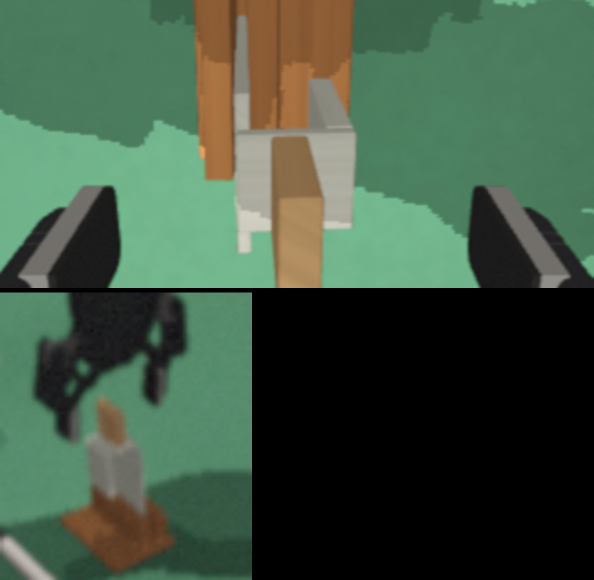

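The tab now stands between the open fingers in both views (wrist: tab column 298, fingers 120 and 470 in the composite). I close.

```bash

python3 -m handwheel '[[0,0,0,0,0,0,0],[0,0,0,0,0,0,0],[0,0,0,0,0,0,0],[0,0,0,0,0,0,0],[0,0,0,0,0,0,0],[0,0,0,0,0,0,0],[0,0,0,0,0,0,0],[0,0,0,0,0,0,0]]' 40
python3 - <<'E'
from h import *
w=grab("wrist");s=grab("scene")
a=cv2.resize(w["pixels"][150:310,90:420,::-1],None,fx=2,fy=2);b=cv2.resize(s["pixels"][110:190,230:300,::-1],None,fx=4,fy=4)
o=np.zeros((645,660,3),np.uint8);o[:320,:660]=a;o[325:645,:280]=b;cv2.imwrite("pics/w7.png",cv2.resize(o,None,fx=.9,fy=.9))
plan([.458,-.225,.1],.12)
E
```

```text
time: 6.33
position: [0.4574, -0.2249, 0.1008]
tool_rot: [-2.083, -2.351, 0.002]
contact_force: [-4.8, -0.3, 8.5]
finger_gap: 0.0103
opt h=0.120 turn [-0.0013  0.0001  0.0007] deg/row 0.001 shift after [-0.0001  0.0006  0.0009]
opt h=3.262 turn [-2.0000e-04 -2.0000e-03 -3.1409e+00] deg/row 3.141 shift after [ 0.0001 -0.0006  0.0009]
t 6.43 pos [ 0.4574 -0.2249  0.1009] tool x,y head [1.6914 0.1207] z [-1.2e-03 -3.0e-04 -1.0e+00] q [ 0.826  0.393 -0.515  1.976  0.258  0.836  0.289] F [-4.78  0.42  8.03] gap 0.0106
```

View pics/w7.png

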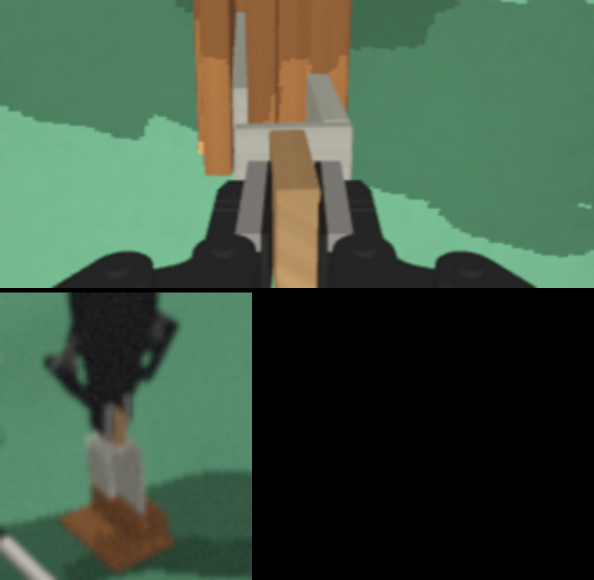

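The gap reads 10.3 mm, which matches the tab. Now I lift straight up, slowly at first.

```bash

python3 -m handwheel '[[0,0,-0.005,0,0,0,0],[0,0,-0.008,0,0,0,0],[0,0,-0.01,0,0,0,0],[0,0,-0.01,0,0,0,0],[0,0,-0.015,0,0,0,0],[0,0,-0.02,0,0,0,0],[0,0,-0.02,0,0,0,0],[0,0,-0.02,0,0,0,0]]'
python3 -m handwheel '[[0,0,-0.02,0,0,0,0],[0,0,-0.02,0,0,0,0],[0,0,-0.016,0,0,0,0],[0,0,0,0,0,0,0],[0,0,0,0,0,0,0]]'
python3 - <<'E'
from h import *
w=grab("wrist");s=grab("scene")
crop(s,200,80,120,120,5,"s8.png")
plan([.6332,.0374,.262],.111)
E
```

```text
time: 7.1
position: [0.4582, -0.2245, 0.21]
tool_rot: [2.082, 2.352, 0.001]
contact_force: [-0.5, 0.0, -1.1]
finger_gap: 0.0092
time: 7.52
position: [0.4584, -0.2248, 0.2653]
tool_rot: [2.082, 2.35, 0.0]
contact_force: [-0.5, -0.5, -1.1]
finger_gap: 0.009
opt h=0.111 turn [-0.0006 -0.0005  0.0101] deg/row 0.01 shift after [0.2409 0.2034 0.002 ]
opt h=3.253 turn [ 8.0000e-04 -9.0000e-04 -3.1315e+00] deg/row 3.131 shift after [-0.2409 -0.2034  0.002 ]
t 7.62 pos [ 0.4577 -0.2246  0.264 ] tool x,y head [1.6919 0.1211] z [-6.e-04  4.e-04 -1.e+00] q [ 0.895  0.193 -0.566  1.808  0.112  1.173  0.415] F [-0.56 -0.02 -1.58] gap 0.0092
```

View pics/s8.png

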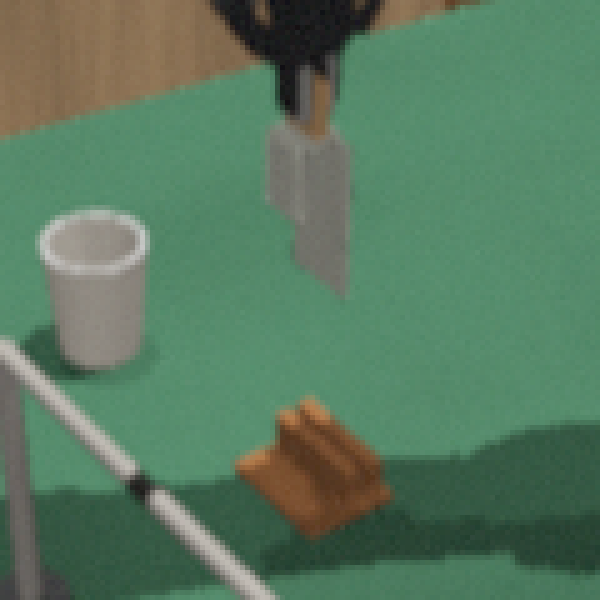

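The scene view shows the tag held upright and clear of the stand. Next I carry it left, stopping short of the rail to measure.

```bash

python3 -m handwheel '[[0.024,0.013,0,0,0,0.01,0],[0.024,0.013,0,0,0,0,0],[0.024,0.013,0,0,0,0,0],[0.024,0.013,0,0,0,0,0],[0.024,0.013,0,0,0,0,0],[0.024,0.013,0,0,0,0,0],[0.024,0.013,0,0,0,0,0],[0.024,0.013,0,0,0,0,0]]'
python3 -m handwheel '[[0.024,0.013,0,0,0,0,0],[0.024,0.013,0,0,0,0,0],[0,0,0,0,0,0,0],[0,0,0,0,0,0,0],[0,0,0,0,0,0,0]]'
python3 - <<'E'
from h import *
w=grab("wrist");s=grab("scene")
cv2.imwrite("pics/w9.png",w["pixels"][:,:,::-1])
crop(s,180,60,160,160,4,"s9.png")
plan([.6332,.0374,.262],.111)
E
```

```text
time: 8.28
position: [0.5398, -0.021, 0.2638]
tool_rot: [-2.094, -2.34, 0.001]
contact_force: [0.8, -0.2, 0.2]
finger_gap: 0.009
time: 8.7
position: [0.56, 0.028, 0.2638]
tool_rot: [-2.094, -2.34, 0.001]
contact_force: [0.0, -0.5, -0.7]
finger_gap: 0.0089
opt h=0.111 turn [-0.0007  0.0002 -0.0013] deg/row 0.002 shift after [0.002  0.0738 0.0022]
opt h=3.253 turn [2.0000e-04 1.2000e-03 3.1403e+00] deg/row 3.14 shift after [-0.002  -0.0738  0.0022]
t 8.8 pos [0.5601 0.0272 0.2642] tool x,y head [1.6805 0.1097] z [-7.e-04 -2.e-04 -1.e+00] q [ 0.465  0.322 -0.706  1.687  0.221  1.215 -0.183] F [-0.42 -0.69 -0.99] gap 0.0094
```

View pics/w9.png

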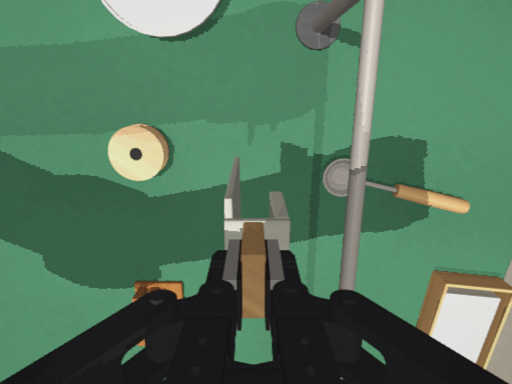

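View pics/s9.png

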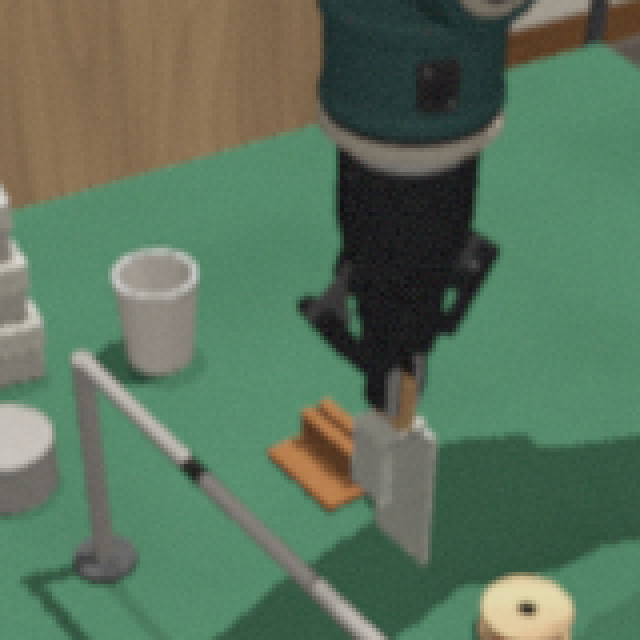

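```bash

python3 - <<'E'
from h import *
Ps=[bot.sense()["position"]]
w=grab("wrist");hsv=cv2.cvtColor(w["pixels"],cv2.COLOR_RGB2HSV)
pts=[]
for v in list(range(20,140,6))+list(range(215,265,5)):
    r=(hsv[v,330:392,1]<60)
    xs=np.nonzero(r)[0]+330
    if v<60: xs=xs[xs>352]
    if len(xs)<8: continue
    # longest run
    runs=np.split(xs,np.where(np.diff(xs)>1)[0]+1);q=max(runs,key=len)
    pts.append(((q[0]+q[-1])/2,v,len(q)))
pts=np.array(pts);print(pts[::3])
W=np.array([onz(w,u,v,.2) for u,v,_ in pts])
k=np.polyfit(W[:,1],W[:,0],1);print("slope yaw",-np.arctan(k[0]),"x at y=.0374",np.polyval(k,.0374),"res",np.std(np.polyval(k,W[:,1])-W[:,0]),"top-est x at .0374:",.6396-.1115*(.0374+.0202))
print("width",[round(np.linalg.norm(onz(w,u-n/2,v,.2)-onz(w,u+n/2,v,.2))*1000,1) for u,v,n in pts[::3]])
crop(w,205,150,100,110,6,"w9c.png")
E
```

```text
[[371.5  20.   20. ]
 [370.   38.   21. ]
 [368.5  56.   20. ]
 [366.5  74.   20. ]
 [365.   92.   19. ]
 [363.  110.   19. ]
 [361.5 128.   18. ]
 [352.5 220.   18. ]
 [351.5 235.   16. ]
 [349.5 250.   16. ]]
slope yaw 0.11261474640818887 x at y=.0374 0.6351383811591441 res 0.00013850392608249847 top-est x at .0374: 0.6331775999999999
width [np.float64(12.5), np.float64(13.3), np.float64(12.9), np.float64(13.1), np.float64(12.6), np.float64(12.8), np.float64(12.4), np.float64(13.5), np.float64(12.1), np.float64(12.3)]
```

View pics/w9c.png

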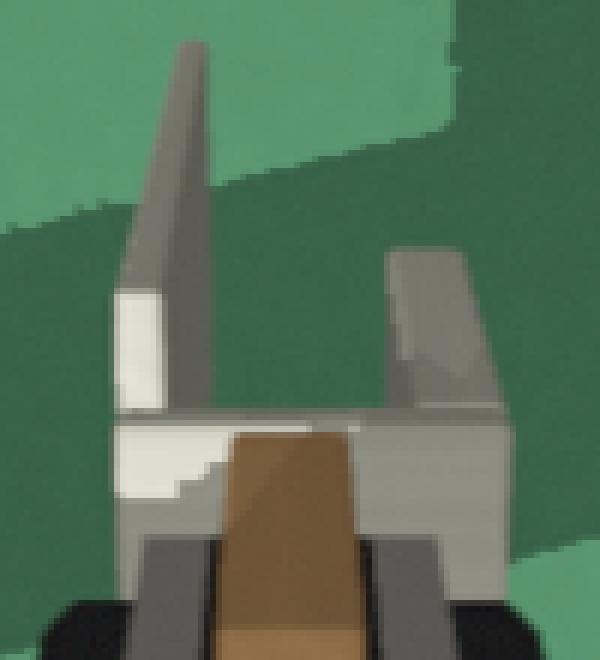

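```bash

python3 - <<'E'
from h import *
p=np.mean([bot.sense()["position"]],0);w=grab("wrist");ex=np.array([np.cos(.111),np.sin(.111),0]);ey=np.array([-ex[1],ex[0],0])
for z in (.274,.2795,.285):
    a=onz(w,205+114/6-.5,150+420/6-.5,z);b=onz(w,205+513/6-.5,150+425/6-.5,z);c=(a+b)/2
    print(z,"w",(b-a)@ex,"yaw",np.arctan2(*(b-a)[[1,0]]),"origin rel TCP in tag x",(c-p)@ex-.002,"y edge rel TCP",(c-p)@ey)
# distance to rail
n=ex;rp=np.array([.6351,.0374,0]);print("rail dist along tag x from TCP",(rp-p)@n)
plan([.6351,.0374,.2],.112)
E
```

```text
0.274 w 0.03395061001250823 yaw 0.09766003532446266 origin rel TCP in tag x 0.0012345905500435574 y edge rel TCP 0.012125902080849916
0.2795 w 0.03277260424470131 yaw 0.09766003532446284 origin rel TCP in tag x 0.00117466009503137 y edge rel TCP 0.0143826038916738
0.285 w 0.03159459847689463 yaw 0.09766003532446256 origin rel TCP in tag x 0.0011147296400191814 y edge rel TCP 0.016639305702497668
rail dist along tag x from TCP 0.0756476418433449
opt h=0.112 turn [-0.0003  0.0002 -0.0023] deg/row 0.002 shift after [0.0016 0.0756 0.0645]
opt h=3.254 turn [3.0000e-04 5.0000e-04 3.1393e+00] deg/row 3.139 shift after [-0.0016 -0.0756  0.0645]
t 8.9 pos [0.5602 0.0274 0.2645] tool x,y head [1.6805 0.1097] z [-3.e-04 -2.e-04 -1.e+00] q [ 0.466  0.322 -0.706  1.687  0.221  1.215 -0.184] F [ 0.05 -0.31 -0.04] gap 0.0092
```

The bridge width checks out at 33 mm, and the tag origin is 1.1 mm past the TCP along tag x. So the shift to the rail axis is 74.5 mm.

```bash

python3 -m handwheel '[[0.002,0.0185,0,0,0,-0.002,0],[0,0.0185,0,0,0,0,0],[0,0.0185,0,0,0,0,0],[0,0.019,0,0,0,0,0],[0,0,0,0,0,0,0],[0,0,0,0,0,0,0]]'
python3 -m handwheel '[[0,0,0.01,0,0,0,0],[0,0,0.01,0,0,0,0],[0,0,0,0,0,0,0]]'
python3 - <<'E'
from h import *
w=grab("wrist");s=grab("scene")
crop(w,190,100,130,110,5,"w10.png")
crop(s,230,100,110,110,5,"s10.png")
plan([.6344,.0374,.196],.112)
E
```

```text
time: 9.4
position: [0.6344, 0.0383, 0.2641]
tool_rot: [-2.092, -2.342, 0.0]
contact_force: [0.6, 0.3, -1.1]
finger_gap: 0.0092
time: 9.65
position: [0.6328, 0.038, 0.2422]
tool_rot: [-2.092, -2.342, 0.004]
contact_force: [-0.1, -0.2, -0.9]
finger_gap: 0.009
opt h=0.112 turn [-0.001   0.0001  0.0008] deg/row 0.001 shift after [-0.001   0.0007  0.0482]
opt h=3.254 turn [-2.0000e-04 -1.5000e-03 -3.1407e+00] deg/row 3.141 shift after [ 0.001  -0.0007  0.0482]
t 9.75 pos [0.6336 0.0383 0.2442] tool x,y head [1.6836 0.1128] z [-1.e-03 -2.e-04 -1.e+00] q [ 0.371  0.483 -0.674  1.525  0.311  1.244 -0.235] F [ 0.09 -0.04 -1.02] gap 0.0088
```

View pics/w10.png

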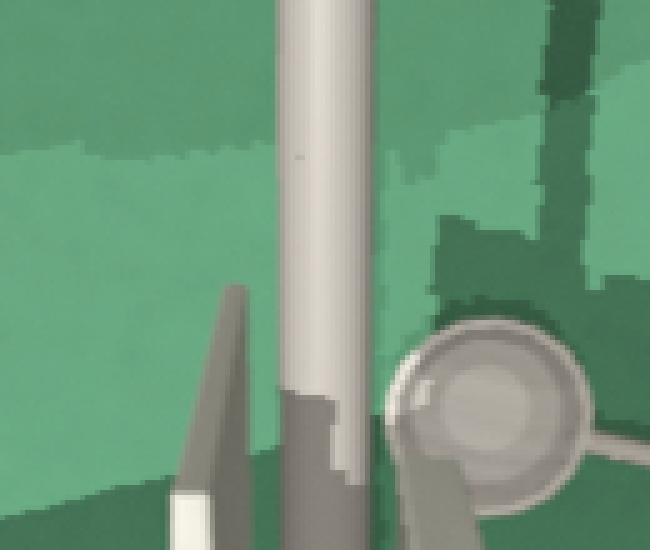

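View pics/s10.png

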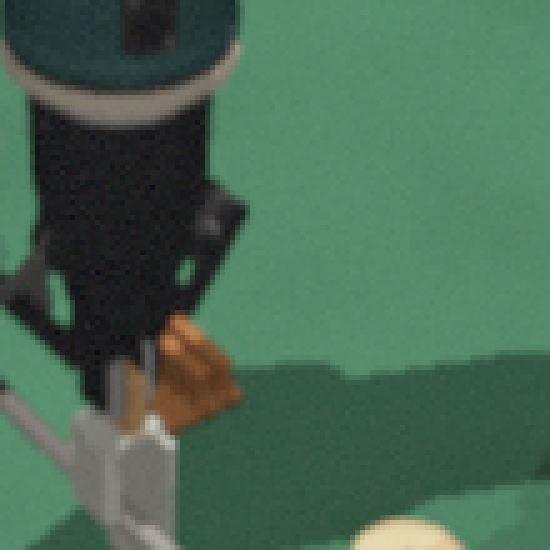

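The bar runs centred between plate (inner edge 249) and leg (398), with the bar at 283–370 in the crop. I lower it.

```bash

python3 -m handwheel '[[0,0,0.012,0,0,0,0],[0,0,0.012,0,0,0,0],[0,0,0.012,0,0,0,0],[0,0,0.008,0,0,0,0],[0,0,0,0,0,0,0],[0,0,0,0,0,0,0]]'
python3 -m handwheel '[[0,0,0.001,0,0,0,0],[0,0,0,0,0,0,0]]'
python3 -m handwheel '[[0,0,0.001,0,0,0,0],[0,0,0,0,0,0,0]]'
python3 -m handwheel '[[0,0,0.001,0,0,0,0],[0,0,0,0,0,0,0]]'
```

```text
time: 10.25
position: [0.6339, 0.0387, 0.2001]
tool_rot: [-2.092, -2.343, 0.001]
contact_force: [0.4, 0.9, -0.0]
finger_gap: 0.0091
time: 10.42
position: [0.6344, 0.0387, 0.2001]
tool_rot: [2.092, 2.343, 0.001]
contact_force: [0.1, -0.3, -1.5]
finger_gap: 0.0091
time: 10.58
position: [0.6342, 0.0386, 0.1989]
tool_rot: [2.092, 2.343, 0.0]
contact_force: [-0.4, -0.3, -2.1]
finger_gap: 0.009
time: 10.75
position: [0.6341, 0.0386, 0.1976]
tool_rot: [-2.092, -2.343, -0.0]
contact_force: [-0.3, 0.2, -1.5]
finger_gap: 0.0089
```

```bash

python3 -m handwheel '[[0,0,0.001,0,0,0,0],[0,0,0,0,0,0,0]]' | grep -E "posi|forc"
python3 -m handwheel '[[0,0,0.001,0,0,0,0],[0,0,0,0,0,0,0]]'| grep -E "posi|forc"
python3 -m handwheel '[[0,0,0.001,0,0,0,0],[0,0,0,0,0,0,0]]'| grep -E "posi|forc"
python3 - <<'E'
from h import *
s=grab("scene");crop(s,230,110,90,90,6,"s11.png")
E
```

```text
position: [0.6341, 0.0386, 0.1965]
contact_force: [-0.2, -0.4, -0.8]
position: [0.6342, 0.0387, 0.1957]
contact_force: [0.2, 0.0, -0.1]
position: [0.6343, 0.0387, 0.1956]
contact_force: [-4.2, -1.8, 10.3]
```

View pics/s11.png

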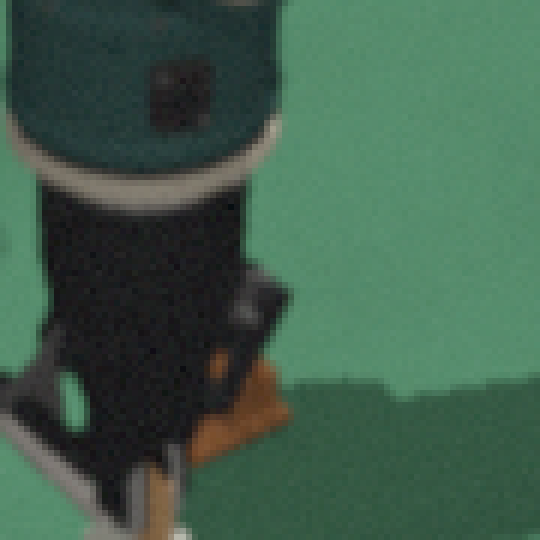

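A 10 N contact shows the hook is seated at TCP z ≈ 0.1955. I ease off a little and slide along −tool x.

```bash

python3 -m handwheel '[[0,0,-0.0005,0,0,0,0],[-0.004,0,0,0,0,0,0],[-0.008,0,0,0,0,0,0],[-0.008,0,0,0,0,0,0],[-0.008,0,0,0,0,0,0],[-0.008,0,0,0,0,0,0],[-0.004,0,0,0,0,0,0],[0,0,0,0,0,0,0]]' | grep -E "posi|forc"
python3 - <<'E'
from h import *
plan([.6453,-.0721,.1955],.112)
w=grab("wrist");cv2.imwrite("pics/w12.png",w["pixels"][:,:,::-1])
E
```

```text
position: [0.6393, -0.0028, 0.1956]
contact_force: [0.2, -3.2, 6.8]
opt h=0.112 turn [ 0.001   0.0002 -0.0006] deg/row 0.001 shift after [-0.0695 -0.0018  0.0001]
opt h=3.254 turn [ 4.000e-04 -1.600e-03  3.141e+00] deg/row 3.141 shift after [0.0695 0.0018 0.0001]
t 11.97 pos [ 0.6393 -0.0028  0.1956] tool x,y head [1.6822 0.1114] z [ 1.e-03 -1.e-04 -1.e+00] q [ 0.417  0.529 -0.649  1.57   0.34   1.157 -0.192] F [ 0.22 -3.18  6.81] gap 0.0088
```

View pics/w12.png

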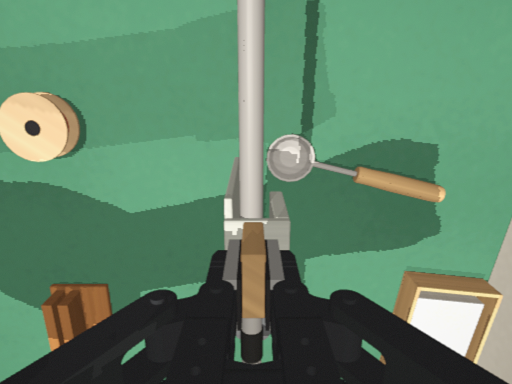

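The bar passes between plate and leg, and the dark band is visible below the gripper at column 252, rows ~330–362.

```bash

python3 - <<'E'
from h import *
w=grab("wrist");crop(w,215,290,80,90,6,"w13.png")
for v in (330,331,346,361,362): print(v,onz(w,252,v,.2055))
E
```

```text
330 [ 0.64623277 -0.05781431  0.2055    ]
331 [ 0.64630976 -0.05849997  0.2055    ]
346 [ 0.64748515 -0.068968    0.2055    ]
361 [ 0.64870046 -0.07979152  0.2055    ]
362 [ 0.64878295 -0.08052618  0.2055    ]
```

View pics/w13.png

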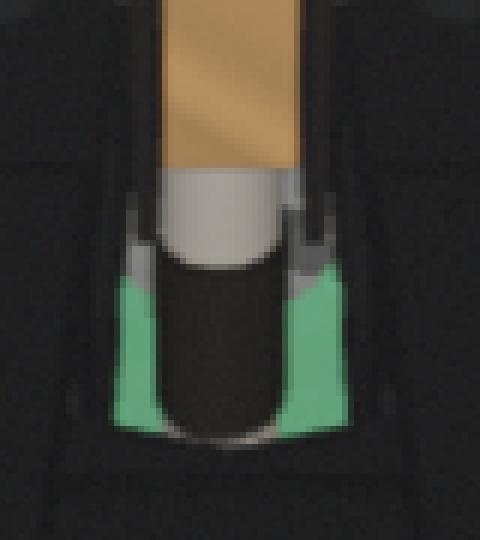

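```bash

python3 - <<'E'
from h import *
w=grab("wrist");crop(w,205,150,100,110,6,"w14.png")
p=bot.sense()["position"];ey=np.array([-.112,.9938,0])
a=onz(w,251.5,334.1,.206);b=onz(w,251.5,362.8,.206);print((a-b)@ey,(a+b)/2,"band rel tcp",((a+b)/2-p)@ey)
for v in (217,218,219,220,221): print(v,(onz(w,255,v,.211)-p)@ey-.015)
E
```

```text
0.020551957123293805 [ 0.64735462 -0.07045639  0.206     ] band rel tcp -0.06815747847886382
217 0.0010698479408654225
218 0.0005422797369914484
219 1.3681720902799024e-05
220 -0.0005159491256337932
221 -0.0010466158326578288
```

View pics/w14.png

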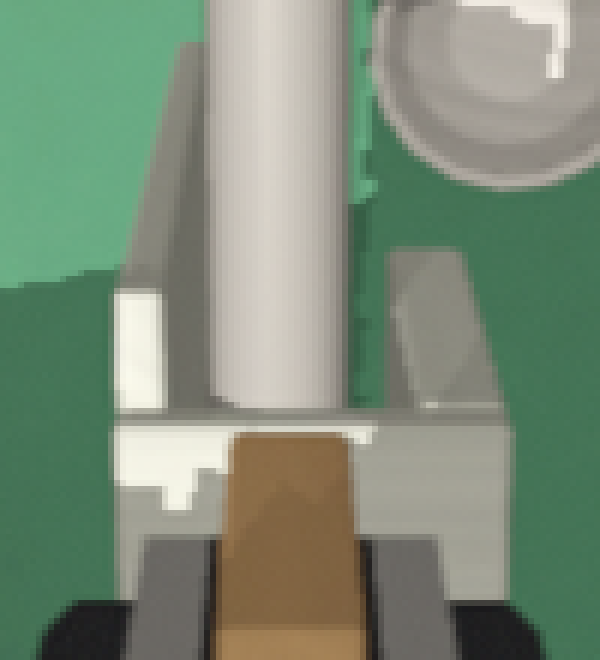

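Band is 68 mm further on (measured length 20.5 mm versus 20 given); the hook centre is within 1 mm of the TCP.

```bash

python3 -m handwheel '[[-0.004,0,0,0,0,0,0],[-0.008,0,0,0,0,0,0],[-0.008,0,0,0,0,0,0],[-0.008,0,0,0,0,0,0],[-0.008,0,0,0,0,0,0],[-0.008,0,0,0,0,0,0],[-0.004,0,0,0,0,0,0],[0,0,0,0,0,0,0]]' | grep -E "posi|forc"
python3 -m handwheel '[[-0.007,0,0,0,0,0,0],[-0.007,0,0,0,0,0,0],[-0.006,0,0,0,0,0,0],[0,0,0,0,0,0,0],[0,0,0,0,0,0,0]]' | grep -E "posi|forc"
python3 - <<'E'
from h import *
plan([.6453,-.0721,.1955],.112)
w=grab("wrist");cv2.imwrite("pics/w15.png",w["pixels"][:,:,::-1])
s=grab("scene");crop(s,180,110,110,90,6,"s15.png")
E
```

```text
position: [0.6446, -0.0505, 0.1956]
contact_force: [0.6, -2.3, 6.3]
position: [0.6468, -0.0704, 0.1956]
contact_force: [0.8, -3.5, 6.0]
opt h=0.112 turn [ 0.001   0.0009 -0.0004] deg/row 0.001 shift after [-0.0015 -0.0017  0.0001]
opt h=3.254 turn [ 1.4000e-03 -1.6000e-03  3.1412e+00] deg/row 3.141 shift after [0.0015 0.0017 0.0001]
t 13.2 pos [ 0.6468 -0.0704  0.1956] tool x,y head [1.6824 0.1116] z [ 1.1e-03 -8.0e-04 -1.0e+00] q [ 0.503  0.546 -0.633  1.539  0.341  1.168 -0.084] F [ 0.75 -3.51  6.03] gap 0.009
```

View pics/w15.png

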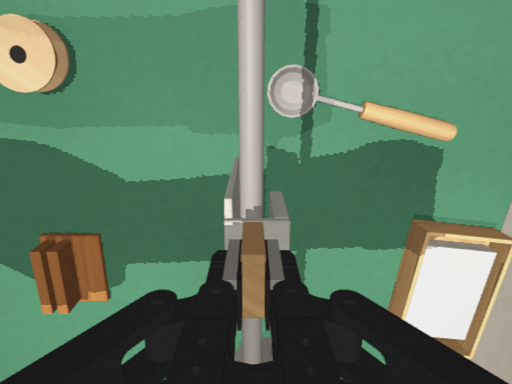

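View pics/s15.png

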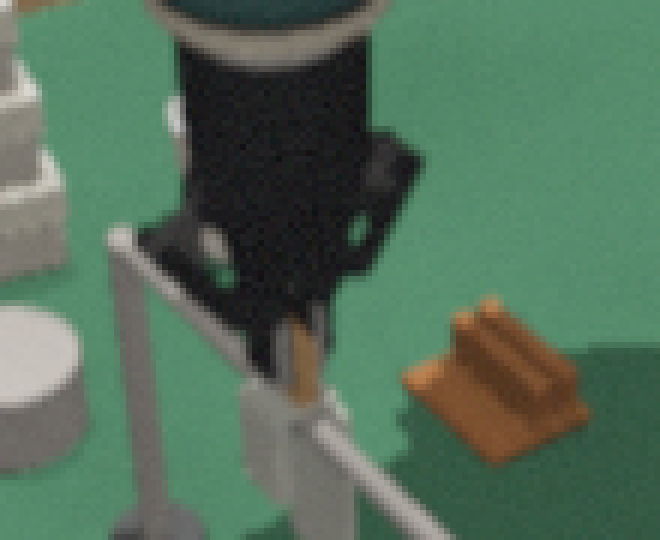

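The band is hidden under the 30 mm bridge, as it should be when centred. I release and lift off.

```bash

python3 -m handwheel '[[0,0,-0.0004,0,0,0,0],[0,0,0,0,0,0,0.25],[0,0,0,0,0,0,0.5],[0,0,0,0,0,0,0.6],[0,0,0,0,0,0,0.6],[0,0,0,0,0,0,0.6]]'
python3 -m handwheel '[[0,0,-0.005,0,0,0,0.6],[0,0,-0.01,0,0,0,0.6],[0,0,-0.02,0,0,0,0.6],[0,0,-0.03,0,0,0,0.6],[0,0,-0.03,0,0,0,0.6],[0,0,-0.02,0,0,0,0.6],[0,0,0,0,0,0,0.6],[0,0,0,0,0,0,0.6]]'
python3 - <<'E'
from h import *
plan([.4364,.2192,.3],.112+np.pi/2)
w=grab("wrist");cv2.imwrite("pics/w16.png",w["pixels"][:,:,::-1])
s=grab("scene");crop(s,180,110,110,90,6,"s16.png")
E
```

```text
time: 13.8
position: [0.6463, -0.0687, 0.1954]
tool_rot: [-2.092, -2.343, 0.0]
contact_force: [0.3, -0.4, -0.7]
finger_gap: 0.0513
time: 14.47
position: [0.6468, -0.0685, 0.3124]
tool_rot: [2.091, 2.342, 0.002]
contact_force: [-0.3, 0.7, -0.3]
finger_gap: 0.0516
opt h=1.683 turn [ 1.5000e-03  2.4000e-03 -1.5697e+00] deg/row 1.57 shift after [0.1769 0.3094 0.0124]
opt h=4.824 turn [ 2.4000e-03 -1.5000e-03  1.5719e+00] deg/row 1.572 shift after [-0.1769 -0.3094  0.0124]
t 14.47 pos [ 0.6468 -0.0685  0.3124] tool x,y head [1.6839 0.1131] z [ 2.5e-03 -3.0e-04 -1.0e+00] q [ 0.512  0.463 -0.662  1.392  0.284  1.38  -0.038] F [-0.34  0.74 -0.3 ] gap 0.0516
```

View pics/w16.png

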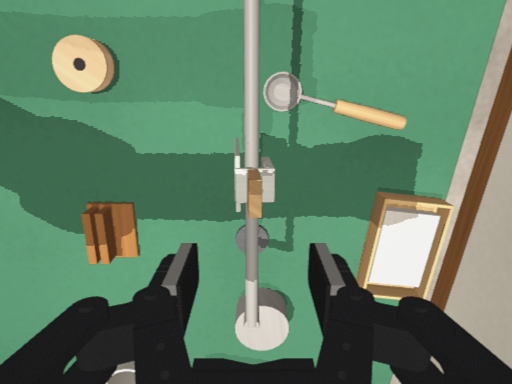

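View pics/s16.png

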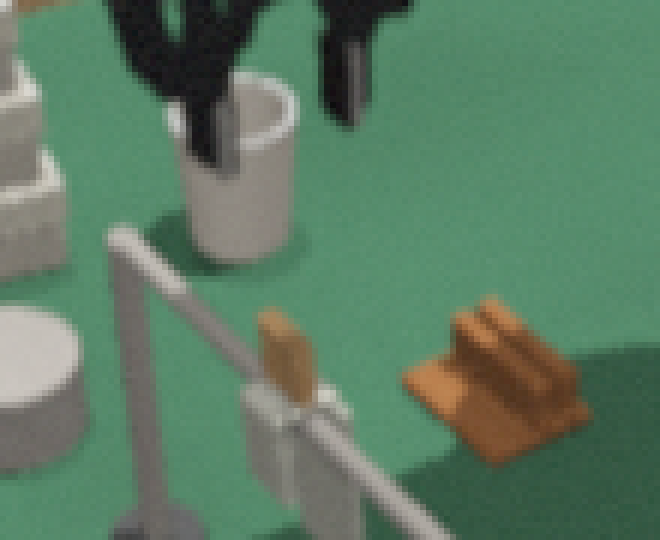

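The tag hangs upright at wrist px (235–274, 165–215) with no band visible on either side of the bridge. I check its position and measure the dish from the top view.

```bash

python3 - <<'E'
from h import *
w=grab("wrist");crop(w,225,130,60,90,6,"w17.png")
t=grab("top");crop(t,230,150,70,40,8,"t17.png");crop(t,138,212,65,70,8,"t17d.png")
E
```

```text
(no output)
```

View pics/w17.png

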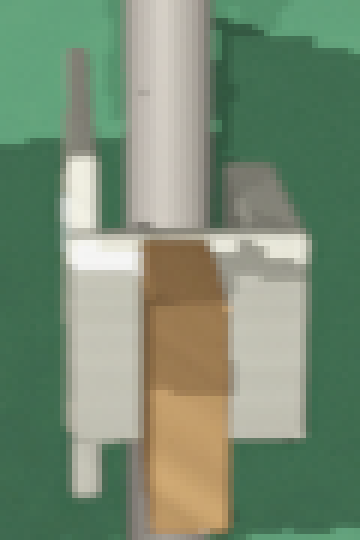

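View pics/t17d.png

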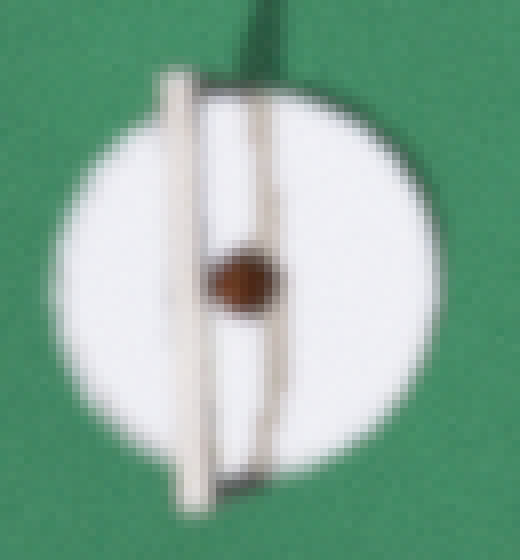

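```bash

python3 - <<'E'
from h import *
w=grab("wrist");t=grab("top")
a=onz(w,256,130+240/6-.5,.211);b=onz(w,256,130+438/6-.5,.211);print("bridge",(a+b)/2,np.linalg.norm(a-b))
A=onz(t,138+178/8-.5,212+70/8-.5,.133);B=onz(t,138+196/8-.5,212+514/8-.5,.133);d=A-B
print("handle",A,B,(A+B)/2,np.linalg.norm(d),"head",np.arctan2(d[1],d[0]))
c=(A+B)/2
plan([c[0],c[1],.25],np.arctan2(d[1],d[0])+np.pi/2)
E
```

```text
bridge [ 0.6498018  -0.07041057  0.211     ] 0.028634774616412024
handle [0.51637823 0.22288194 0.133     ] [0.3569454 0.2148802 0.133    ] [0.43666182 0.21888107 0.133     ] 0.15963350431412257 head 0.050146725501690796
opt h=1.621 turn [-6.0000e-04 -1.2000e-03 -1.5079e+00] deg/row 1.508 shift after [0.1947 0.2977 0.0599]
opt h=4.763 turn [-1.2000e-03  6.0000e-04  1.6337e+00] deg/row 1.634 shift after [-0.1947 -0.2977  0.0599]
t 14.77 pos [ 0.6461 -0.0687  0.3099] tool x,y head [1.6838 0.113 ] z [-1.2e-03  3.0e-04 -1.0e+00] q [ 0.512  0.465 -0.661  1.394  0.284  1.38  -0.039] F [ 0.51 -0.65  0.35] gap 0.0515
```

The bridge is centred at y = −0.0704 versus the band at −0.0705 (wrist) and −0.072 (top). The handle is 159.6 mm long, centred at (0.4367, 0.2189), heading 0.050, which agrees with the dish ellipse. I turn and go above it.

```bash

python3 -m handwheel '[[0,0,0,0,0,-0.12,0.8],[0,0,0,0,0,-0.12,0.8],[0,0,0,0,0,-0.12,0.8],[0,0,0,0,0,-0.12,0.8],[0,0,0,0,0,-0.12,0.8],[0,0,0,0,0,-0.12,0.8],[0,0,0,0,0,-0.12,0.8],[0,0,0,0,0,-0.12,0.8]]' | grep -E "posi|rot"
python3 -m handwheel '[[0,0,0,0,0,-0.12,0.8],[0,0,0,0,0,-0.12,0.8],[0,0,0,0,0,-0.12,0.8],[0,0,0,0,0,-0.12,0.8],[0,0,0,0,0,-0.068,0.8],[0.015,0.022,0,0,0,0,0.8],[0.019,0.029,0,0,0,0,0.8],[0.019,0.029,0,0,0,0,0.8]]' | grep -E "posi|rot"
python3 -m handwheel '[[0.019,0.029,0,0,0,0,0.8],[0.019,0.029,0,0,0,0,0.8],[0.019,0.029,0,0,0,0,0.8],[0.019,0.029,0,0,0,0,0.8],[0.019,0.029,0,0,0,0,0.8],[0.019,0.029,0,0,0,0,0.8],[0,0,0,0,0,0,0.8],[0,0,0,0,0,0,0.8]]' | grep -E "posi|rot"
python3 - <<'E'
from h import *
plan([.4367,.2189,.25],1.621)
E
```

```text
position: [0.6462, -0.0687, 0.3101]
tool_rot: [-0.765, -3.046, -0.0]
position: [0.5885, 0.0091, 0.3097]
tool_rot: [0.077, -3.139, -0.002]
position: [0.4659, 0.1778, 0.3108]
tool_rot: [-0.083, 3.14, -0.001]
opt h=1.621 turn [-0.0008  0.0006  0.003 ] deg/row 0.003 shift after [0.0271 0.0425 0.0608]
opt h=4.763 turn [-9.0000e-04 -1.3000e-03 -3.1386e+00] deg/row 3.139 shift after [-0.0271 -0.0425  0.0608]
t 16.77 pos [0.4659 0.1778 0.3108] tool x,y head [-3.0884  1.624 ] z [ 6.e-04 -8.e-04 -1.e+00] q [ 0.569  0.243 -1.153  1.755  0.231  1.294  0.987] F [ 0.78 -1.31  0.2 ] gap 0.0686
```

```bash

python3 -m handwheel '[[0.014,0.021,0,0,0,0.003,0.8],[0,0,0,0,0,0,0.8]]' | grep -E "posi|rot"
python3 -c "
from h import *
plan([.4367,.2189,.2],1.621)"
python3 -m handwheel '[[0.013,0.0215,0,0,0,0,0.8],[0,0,0,0,0,0,0.8]]' | grep -E "posi|rot"
python3 - <<'E'
from h import *
plan([.4367,.2189,.2],1.621)
w=grab("wrist");cv2.imwrite("pics/w18.png",w["pixels"][:,:,::-1])
E
```

```text
position: [0.4503, 0.1988, 0.3106]
tool_rot: [0.077, -3.14, -0.001]
opt h=1.621 turn [ 0.0005 -0.0003 -0.0011] deg/row 0.001 shift after [0.0126 0.0207 0.1106]
opt h=4.763 turn [-5.0000e-04 -8.0000e-04  3.1405e+00] deg/row 3.14 shift after [-0.0126 -0.0207  0.1106]
t 16.93 pos [0.4503 0.1988 0.3106] tool x,y head [-3.0925  1.6199] z [-4.e-04  5.e-04 -1.e+00] q [ 0.541  0.226 -1.164  1.768  0.216  1.289  0.945] F [-0.06  1.31 -0.46] gap 0.0684
position: [0.4363, 0.2199, 0.3107]
tool_rot: [0.078, -3.14, -0.001]
opt h=1.621 turn [ 0.0007 -0.0003 -0.0006] deg/row 0.001 shift after [-0.0004 -0.001   0.1107]
opt h=4.763 turn [-4.000e-04 -1.000e-03  3.141e+00] deg/row 3.141 shift after [0.0004 0.001  0.1107]
t 17.1 pos [0.4363 0.2199 0.3107] tool x,y head [-3.0919  1.6204] z [-3.e-04  6.e-04 -1.e+00] q [ 0.504  0.217 -1.173  1.776  0.207  1.286  0.901] F [-1.1   0.96  0.51] gap 0.0679
```

View pics/w18.png

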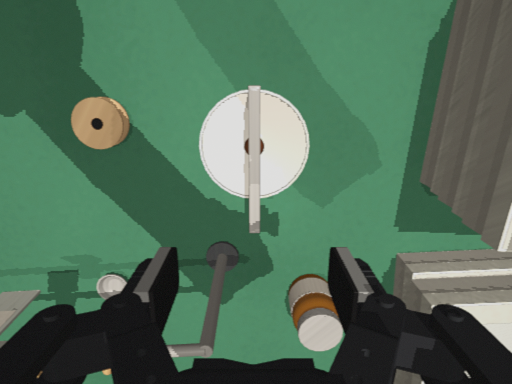

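The handle bar runs vertically at column 254 (rows 88–231), between the fingers; the ball shows under it at (254,146).

```bash

python3 - <<'E'
from h import *
w=grab("wrist");p=bot.sense()["position"]
crop(w,215,75,80,165,4,"w18c.png")
a=onz(w,254,88,.135);b=onz(w,254.5,231.5,.135);d=a-b;print((a+b)/2,np.linalg.norm(d),np.arctan2(d[1],d[0]),(a+b)/2-p)
E
```

```text
[0.43917343 0.21993085 0.135     ] 0.15331643671599368 -3.0868480477690117 [ 0.00121155  0.00235766 -0.17552057]
```

View pics/w18c.png

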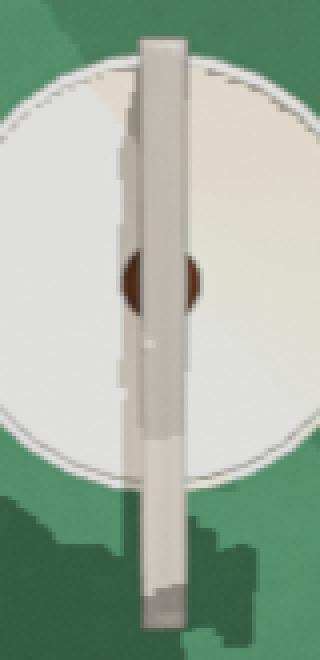

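```bash

python3 -m handwheel '[[0,0,0.015,0,0,0,0.8],[0,0,0.025,0,0,0,0.8],[0,0,0.025,0,0,0,0.8],[0,0,0.025,0,0,0,0.8],[0,0,0.025,0,0,0,0.8],[0,0,0.02,0,0,0,0.8],[0,0,0.015,0,0,0,0.8],[0,0,0,0,0,0,0.8]]' | grep -E "posi|rot|forc"
python3 - <<'E'
from h import *
plan([.4375,.2195,.085],1.621)
w=grab("wrist");cv2.imwrite("pics/w19.png",w["pixels"][:,:,::-1])
s=grab("scene");crop(s,280,150,160,160,4,"s19.png")
E
```

```text
position: [0.4372, 0.2161, 0.1579]
tool_rot: [0.072, -3.137, 0.001]
contact_force: [-0.7, -0.7, -0.3]
opt h=1.621 turn [-0.0007 -0.0043 -0.0043] deg/row 0.006 shift after [-0.0005  0.0034  0.0729]
opt h=4.763 turn [-6.7000e-03  1.1000e-03  3.1373e+00] deg/row 3.137 shift after [ 0.0005 -0.0034  0.0729]
t 17.87 pos [0.4372 0.2161 0.1579] tool x,y head [-3.0957  1.6167] z [-4.2e-03 -9.0e-04 -1.0e+00] q [ 0.348  0.41  -1.049  1.968  0.419  1.006  0.719] F [-0.7  -0.75 -0.29] gap 0.0681
```

View pics/w19.png

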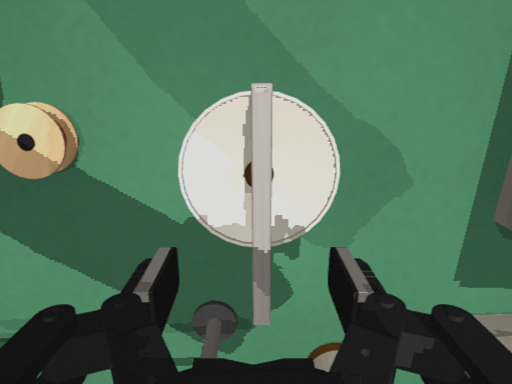

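View pics/s19.png

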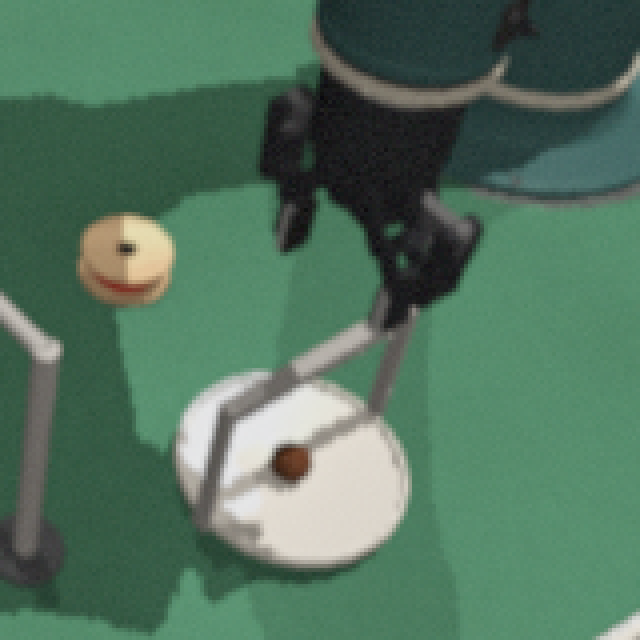

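```bash

python3 -m handwheel '[[0,0,0,0,0,0,0.8]]' | grep -E "posi|rot|forc"
python3 - <<'E'
from h import *
plan([.4375,.2195,.085],1.621)
E
```

```text
position: [0.4385, 0.2177, 0.1615]
tool_rot: [-0.073, 3.14, 0.001]
contact_force: [0.4, -0.4, 0.2]
opt h=1.621 turn [ 0.0005  0.0008 -0.0037] deg/row 0.004 shift after [0.0009 0.0019 0.0765]
opt h=4.763 turn [ 1.2000e-03 -7.0000e-04  3.1379e+00] deg/row 3.138 shift after [-0.0009 -0.0019  0.0765]
t 18.05 pos [0.4385 0.2177 0.1615] tool x,y head [-3.0951  1.6173] z [ 7.e-04  5.e-04 -1.e+00] q [ 0.35   0.405 -1.053  1.964  0.416  1.009  0.72 ] F [ 0.4  -0.43  0.15] gap 0.0683
```

```bash

python3 -m handwheel '[[0.001,0.002,0.012,0,0,-0.004,0.8],[0,0,0.012,0,0,0,0.8],[0,0,0.012,0,0,0,0.8],[0,0,0.012,0,0,0,0.8],[0,0,0.012,0,0,0,0.8],[0,0,0.01,0,0,0,0.8],[0,0,0,0,0,0,0.8],[0,0,0,0,0,0,0.8]]' | grep -E "posi|rot|forc"
python3 - <<'E'
from h import *
plan([.4375,.2195,.085],1.621)
w=grab("wrist");cv2.imwrite("pics/w20.png",w["pixels"][:,:,::-1])
s=grab("scene");crop(s,290,180,130,120,5,"s20.png")
E
```

```text
position: [0.4363, 0.2199, 0.0901]
tool_rot: [0.081, -3.139, -0.0]
contact_force: [-0.2, 0.0, 0.2]
opt h=1.621 turn [ 0.0002 -0.0012  0.0016] deg/row 0.002 shift after [-0.0012 -0.0005  0.0051]
opt h=4.763 turn [ 1.80e-03  3.00e-04 -3.14e+00] deg/row 3.14 shift after [0.0012 0.0005 0.0051]
t 18.72 pos [0.4363 0.2199 0.0901] tool x,y head [-3.0898  1.6226] z [-1.2e-03  1.0e-04 -1.0e+00] q [ 0.254  0.509 -0.96   2.024  0.54   0.886  0.618] F [-0.24  0.01  0.23] gap 0.0677
```

View pics/w20.png

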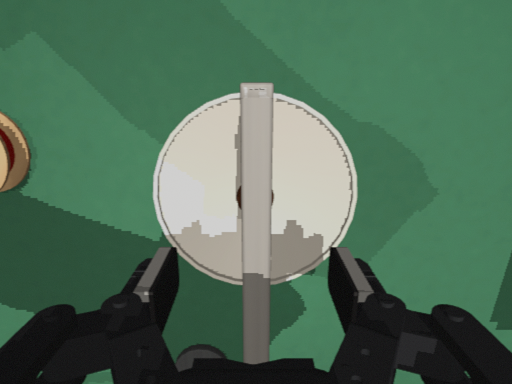

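View pics/s20.png

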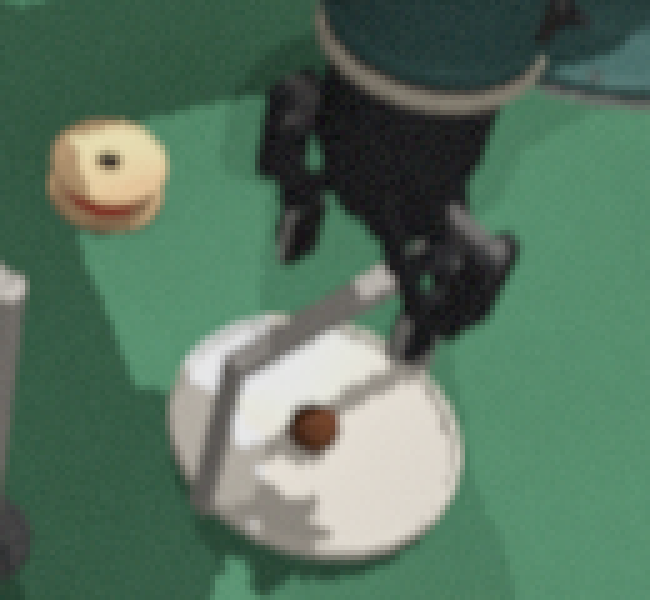

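```bash

python3 - <<'E'
from h import *
w=grab("wrist");s=grab("scene")
print(tri(w,(172,249),s,(348.3,231.8)));print(tri(w,(336,249),s,(373,251.5)))
print(tri(w,(160,249),s,(348.3,231.8)))
E
```

```text
(array([0.4356124 , 0.1812392 , 0.11777375]), np.float64(0.0013441831918370938))
(array([0.42828919, 0.25909257, 0.1216017 ]), np.float64(0.003975068266995712))
(array([0.435126  , 0.17803235, 0.11719206]), np.float64(0.003787856888172457))
```

The tips triangulate to z ≈ 0.119 while open and move to ≈ 0.108 when closed; the bar spans 0.121–0.135, so the grasp is centred on it. I close.

```bash

python3 -m handwheel '[[0,0,0.001,0,0,0,0.5],[0,0,0,0,0,0,0.4],[0,0,0,0,0,0,0.3],[0,0,0,0,0,0,0.25],[0,0,0,0,0,0,0.2],[0,0,0,0,0,0,0.15],[0,0,0,0,0,0,0.1],[0,0,0,0,0,0,0]]' 60
python3 -m handwheel '[[0,0,0,0,0,0,0],[0,0,0,0,0,0,0],[0,0,0,0,0,0,0],[0,0,0,0,0,0,0]]' 60
python3 - <<'E'
from h import *
plan([.4375,.2195,.19],1.621)
w=grab("wrist");cv2.imwrite("pics/w21.png",w["pixels"][:,:,::-1])
s=grab("scene");crop(s,290,180,130,120,5,"s21.png")
E
```

```text
time: 19.58
position: [0.4367, 0.2201, 0.0898]
tool_rot: [-0.081, 3.14, 0.001]
contact_force: [-1.2, 2.7, 3.4]
finger_gap: 0.0103
time: 19.92
position: [0.4368, 0.22, 0.0898]
tool_rot: [-0.081, 3.14, 0.001]
contact_force: [-0.5, 2.8, 4.1]
finger_gap: 0.0107
opt h=1.621 turn [0.0005 0.0004 0.0011] deg/row 0.001 shift after [-0.0007 -0.0006 -0.1002]
opt h=4.763 turn [-6.0000e-04  9.0000e-04 -3.1405e+00] deg/row 3.14 shift after [ 0.0007  0.0006 -0.1002]
t 19.92 pos [0.4368 0.22   0.0898] tool x,y head [-3.0903  1.6221] z [ 3.e-04  6.e-04 -1.e+00] q [ 0.253  0.509 -0.959  2.024  0.542  0.884  0.616] F [-0.51  2.77  4.09] gap 0.0107
```

View pics/w21.png

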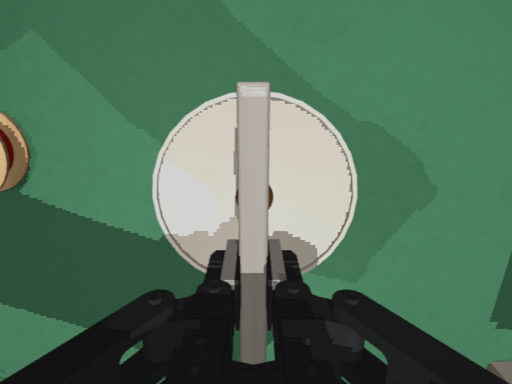

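View pics/s21.png

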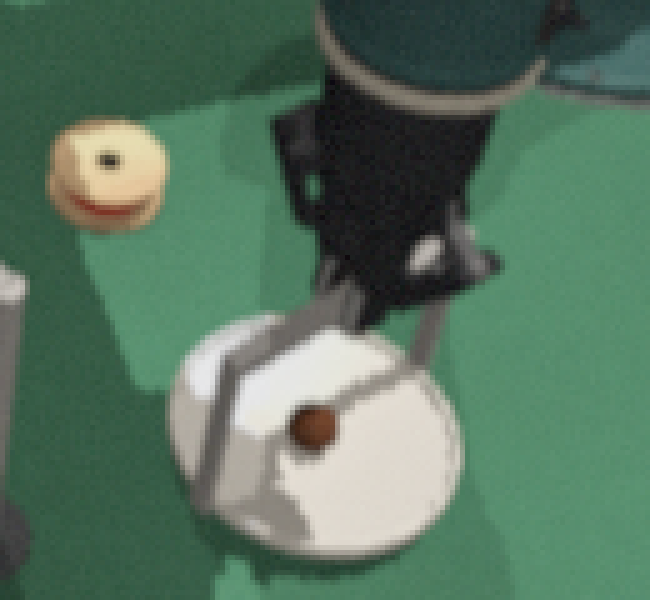

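Gripped, and the ball is still in the middle (scene crop (314,428)). I lift gently, straight up.

```bash

python3 -m handwheel '[[0,0,-0.001,0,0,0,0],[0,0,-0.002,0,0,0,0],[0,0,-0.003,0,0,0,0],[0,0,-0.004,0,0,0,0],[0,0,-0.004,0,0,0,0],[0,0,-0.003,0,0,0,0],[0,0,-0.002,0,0,0,0],[0,0,-0.001,0,0,0,0]]' 80
python3 - <<'E'
from h import *
plan([.4375,.2195,.19],1.621)
w=grab("wrist");cv2.imwrite("pics/w22.png",w["pixels"][:,:,::-1])
s=grab("scene");crop(s,290,160,130,130,5,"s22.png")
E
```

```text
time: 20.68
position: [0.4368, 0.2197, 0.11]
tool_rot: [-0.08, 3.14, 0.0]
contact_force: [-0.2, -0.7, -2.8]
finger_gap: 0.01
opt h=1.621 turn [0.0001 0.0003 0.0009] deg/row 0.001 shift after [-0.0007 -0.0002 -0.08  ]
opt h=4.763 turn [-5.0000e-04  1.0000e-04 -3.1407e+00] deg/row 3.141 shift after [ 0.0007  0.0002 -0.08  ]
t 20.68 pos [0.4368 0.2197 0.11  ] tool x,y head [-3.0905  1.6219] z [ 3.e-04  1.e-04 -1.e+00] q [ 0.28   0.479 -0.988  2.01   0.505  0.919  0.646] F [-0.2  -0.74 -2.8 ] gap 0.01
```

View pics/w22.png

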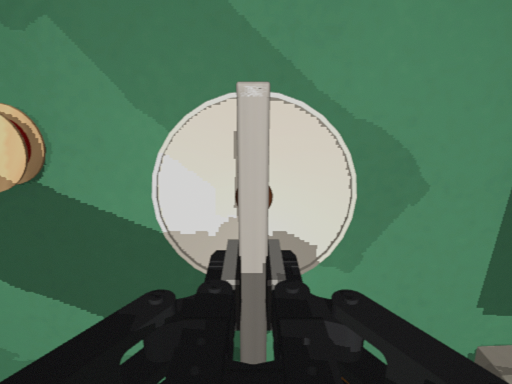

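View pics/s22.png

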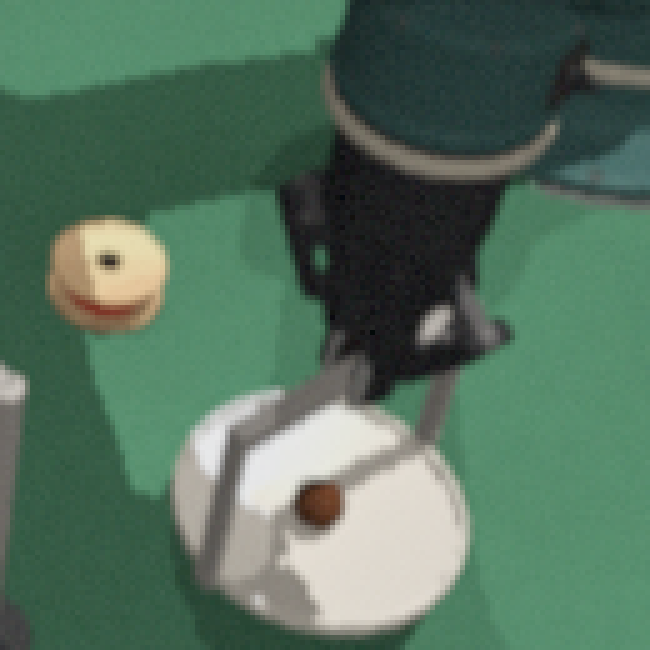

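The dish keeps its place in the wrist view (same pixels), so it came up level. The wrist feels 2.8 N. I continue up.

```bash

python3 -m handwheel '[[0,0,-0.002,0,0,0,0],[0,0,-0.004,0,0,0,0],[0,0,-0.006,0,0,0,0],[0,0,-0.007,0,0,0,0],[0,0,-0.008,0,0,0,0],[0,0,-0.008,0,0,0,0],[0,0,-0.008,0,0,0,0],[0,0,-0.008,0,0,0,0]]' | grep -E "posi|rot"
python3 -m handwheel '[[0,0,-0.008,0,0,0,0],[0,0,-0.007,0,0,0,0],[0,0,-0.006,0,0,0,0],[0,0,-0.004,0,0,0,0],[0,0,-0.003,0,0,0,0],[0,0,-0.001,0,0,0,0],[0,0,0,0,0,0,0]]' | grep -E "posi|rot"
python3 -m handwheel '[[0,0,0,0,0,0.01,0],[0,0,0,0,0,0.02,0],[0,0,0,0,0,0.03,0],[0,0,0,0,0,0.04,0],[0,0,0,0,0,0.05,0],[0,0,0,0,0,0.06,0],[0,0,0,0,0,0.06,0],[0,0,0,0,0,0.06,0]]' | grep -E "posi|rot"
python3 - <<'E'
from h import *
plan([.4368,.2197,.19],.112)
E
```

```text
position: [0.4367, 0.2197, 0.1616]
tool_rot: [-0.08, 3.14, 0.0]
position: [0.4367, 0.2197, 0.1896]
tool_rot: [0.08, -3.141, -0.0]
position: [0.4365, 0.2197, 0.1894]
tool_rot: [-0.443, -3.11, 0.0]
opt h=0.112 turn [-4.0000e-04 -4.0000e-04  1.1759e+00] deg/row 1.176 shift after [-0.      0.0003 -0.0006]
opt h=3.254 turn [ 4.0000e-04 -4.0000e-04 -1.9657e+00] deg/row 1.966 shift after [ 0.     -0.0003 -0.0006]
t 22.7 pos [0.4365 0.2197 0.1894] tool x,y head [2.8587 1.2879] z [-5.e-04  0.e+00 -1.e+00] q [ 0.328  0.336 -1.011  1.937  0.328  1.046  0.461] F [-0.26 -0.98 -3.44] gap 0.0102
```

```bash

python3 -m handwheel '[[0,0,0,0,0,0.06,0],[0,0,0,0,0,0.06,0],[0,0,0,0,0,0.06,0],[0,0,0,0,0,0.06,0],[0,0,0,0,0,0.06,0],[0,0,0,0,0,0.06,0],[0,0,0,0,0,0.06,0],[0,0,0,0,0,0.06,0]]' | grep -E "posi|rot"
python3 -m handwheel '[[0,0,0,0,0,0.06,0],[0,0,0,0,0,0.06,0],[0,0,0,0,0,0.06,0],[0,0,0,0,0,0.06,0],[0,0,0,0,0,0.06,0],[0,0,0,0,0,0.06,0],[0,0,0,0,0,0.06,0],[0,0,0,0,0,0.06,0]]' | grep -E "posi|rot"
python3 -m handwheel '[[0,0,0,0,0,0.06,0],[0,0,0,0,0,0.05,0],[0,0,0,0,0,0.04,0],[0,0,0,0,0,0.03,0],[0,0,0,0,0,0.02,0],[0,0,0,0,0,0.01,0],[0,0,0,0,0,0.005,0],[0,0,0,0,0,0,0]]' | grep -E "posi|rot"
python3 - <<'E'
from h import *
plan([.4775,-.0895,.19],.112)
w=grab("wrist");cv2.imwrite("pics/w23.png",w["pixels"][:,:,::-1])
s=grab("scene");crop(s,270,120,150,150,4,"s23.png")
E
```

```text
position: [0.4365, 0.2197, 0.1894]
tool_rot: [-1.169, -2.915, 0.0]
position: [0.4365, 0.2198, 0.1894]
tool_rot: [-1.829, -2.554, 0.0]
position: [0.4366, 0.2197, 0.1895]
tool_rot: [-2.088, -2.347, 0.0]
opt h=0.112 turn [-0.0002 -0.0001  0.005 ] deg/row 0.005 shift after [-0.3118  0.0061 -0.0005]
opt h=3.254 turn [ 1.0000e-04 -3.0000e-04 -3.1366e+00] deg/row 3.137 shift after [ 0.3118 -0.0061 -0.0005]
t 24.7 pos [0.4366 0.2197 0.1895] tool x,y head [1.6878 0.117 ] z [-2.e-04  1.e-04 -1.e+00] q [ 0.149  0.269 -0.78   1.941  0.221  1.018 -0.614] F [-0.16  0.98 -3.63] gap 0.0101
```

View pics/w23.png

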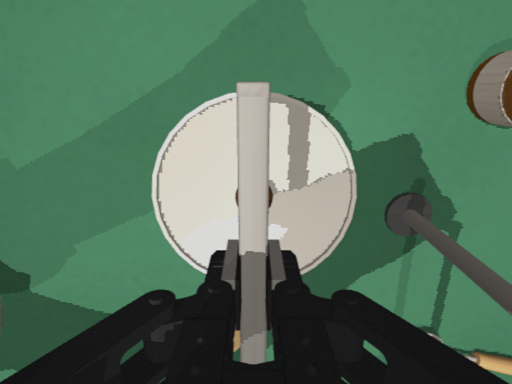

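View pics/s23.png

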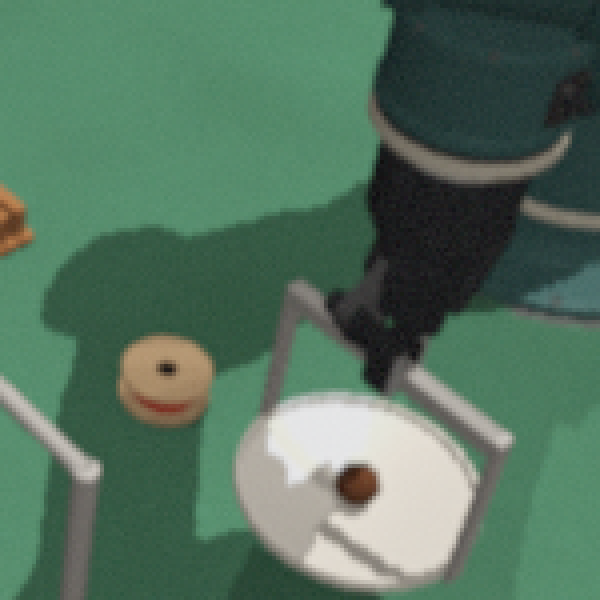

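The handle bar is parallel to the rail, the ball is in the middle, and the dish is level. I carry it gently toward the spot in front of the tag.

```bash

python3 -m handwheel '[[-0.001,0,0,0,0,0.001,0],[-0.003,0,0,0,0,0.001,0],[-0.005,0,0,0,0,0.001,0],[-0.007,0,0,0,0,0.001,0],[-0.009,0,0,0,0,0.001,0],[-0.011,0,0,0,0,0,0],[-0.012,0.0003,0,0,0,0,0],[-0.012,0.0003,0,0,0,0,0]]' | grep -E "posi|rot"
python3 -m handwheel '[[-0.012,0.0003,0,0,0,0,0],[-0.012,0.0003,0,0,0,0,0],[-0.012,0.0003,0,0,0,0,0],[-0.012,0.0003,0,0,0,0,0],[-0.012,0.0003,0,0,0,0,0],[-0.012,0.0003,0,0,0,0,0],[-0.012,0.0003,0,0,0,0,0],[-0.012,0.0003,0,0,0,0,0]]' | grep -E "posi|rot"
python3 -m handwheel '[[-0.012,0.0003,0,0,0,0,0],[-0.012,0.0003,0,0,0,0,0],[-0.012,0.0003,0,0,0,0,0],[-0.012,0.0003,0,0,0,0,0],[-0.012,0.0003,0,0,0,0,0],[-0.012,0.0003,0,0,0,0,0],[-0.012,0.0003,0,0,0,0,0],[-0.012,0.0003,0,0,0,0,0]]' | grep -E "posi|rot"
python3 -m handwheel '[[-0.012,0,0,0,0,0,0],[-0.011,0,0,0,0,0,0],[-0.009,0,0,0,0,0,0],[-0.007,0,0,0,0,0,0],[-0.005,0,0,0,0,0,0],[-0.003,0,0,0,0,0,0],[-0.001,0,0,0,0,0,0],[0,0,0,0,0,0,0]]'
python3 - <<'E'
from h import *
plan([.4775,-.0895,.19],.112)
w=grab("wrist");cv2.imwrite("pics/w24.png",w["pixels"][:,:,::-1])
s=grab("scene");crop(s,170,90,190,150,4,"s24.png")
t=grab("top");crop(t,200,150,110,110,5,"t24.png")
E
```

```text
position: [0.4441, 0.1587, 0.1896]
tool_rot: [2.094, 2.342, -0.0]
position: [0.4571, 0.0635, 0.1896]
tool_rot: [2.094, 2.341, -0.0]
position: [0.47, -0.0316, 0.1896]
tool_rot: [2.094, 2.342, -0.0]
time: 27.47
position: [0.4756, -0.0776, 0.1896]
tool_rot: [-2.093, -2.342, -0.0]
contact_force: [-0.1, -0.1, -3.1]
finger_gap: 0.0102
opt h=0.112 turn [-0.0001 -0.0002  0.0002] deg/row 0.0 shift after [-0.012   0.0005 -0.0004]
opt h=3.254 turn [ 3.0000e-04 -1.0000e-04 -3.1413e+00] deg/row 3.141 shift after [ 0.012  -0.0005 -0.0004]
t 27.47 pos [ 0.4756 -0.0776  0.1896] tool x,y head [1.683  0.1122] z [-1.e-04  2.e-04 -1.e+00] q [ 0.631  0.223 -0.601  1.961  0.149  1.001  0.073] F [-0.06 -0.08 -3.13] gap 0.0102
```

View pics/w24.png

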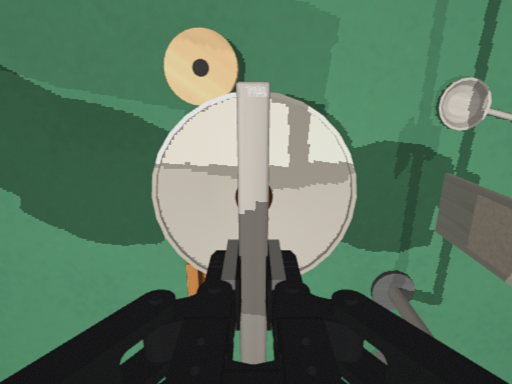

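View pics/s24.png

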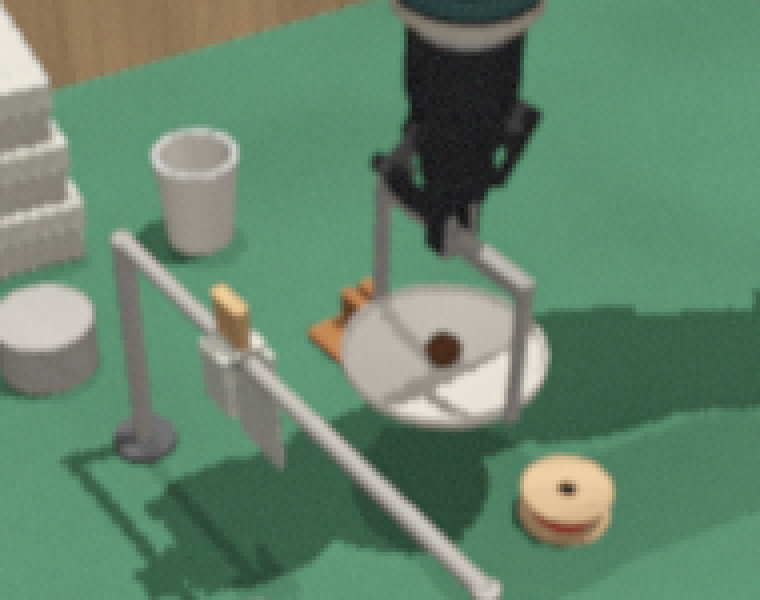

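View pics/t24.png

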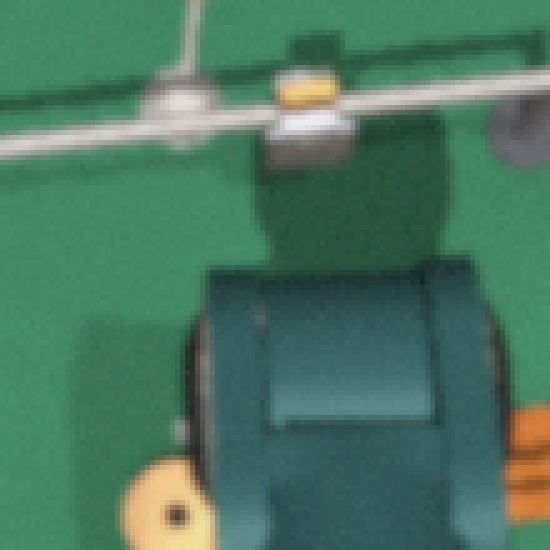

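```bash

python3 -m handwheel '[[-0.001,0,0,0,0,0,0],[-0.002,0,0,0,0,0,0],[-0.003,0.0005,0,0,0,0,0],[-0.003,0,0,0,0,0,0],[-0.002,0,0,0,0,0,0],[-0.001,0,0,0,0,0,0],[0,0,0,0,0,0,0],[0,0,0,0,0,0,0]]'
python3 -m handwheel '[[0,0,0,0,0,0,0],[0,0,0,0,0,0,0],[0,0,0,0,0,0,0],[0,0,0,0,0,0,0],[0,0,0,0,0,0,0],[0,0,0,0,0,0,0],[0,0,0,0,0,0,0],[0,0,0,0,0,0,0]]'
python3 - <<'E'
from h import *
plan([.4775,-.0895,.19],.112)
w=grab("wrist");cv2.imwrite("pics/w25.png",w["pixels"][:,:,::-1])
s=grab("scene");crop(s,190,110,130,100,6,"s25.png")
hsv=cv2.cvtColor(s["pixels"],cv2.COLOR_RGB2HSV);P=s["pixels"].astype(int)
m=((P[...,0]-P[...,1]>15)&(P.max(2)<110)).astype(np.uint8);m[:165]=0;m[190:]=0;m[:,265:][:, 30:]=0;m[:,:265]=0
v,u=np.nonzero(m);print("ball scene",u.mean(),v.mean(),len(u))
for z in (.10,.12,.124,.13): print(z,onz(s,u.mean(),v.mean(),z), "pred middle",proj(s,[.4775,-.0895,z]))
E
```

```text
time: 28.28
position: [0.4775, -0.0897, 0.1896]
tool_rot: [-2.094, -2.342, -0.0]
contact_force: [0.4, -0.1, -2.8]
finger_gap: 0.0104
time: 28.95
position: [0.4775, -0.0897, 0.1896]
tool_rot: [-2.094, -2.342, -0.0]
contact_force: [0.2, 0.5, -2.9]
finger_gap: 0.0101
opt h=0.112 turn [-0.     -0.0001 -0.    ] deg/row 0.0 shift after [ 0.0002  0.0001 -0.0004]
opt h=3.254 turn [-1.0000e-04  0.0000e+00  3.1416e+00] deg/row 3.142 shift after [-0.0002 -0.0001 -0.0004]
t 28.95 pos [ 0.4775 -0.0897  0.1896] tool x,y head [1.6828 0.112 ] z [-0.e+00  1.e-04 -1.e+00] q [ 0.645  0.23  -0.593  1.952  0.151  1.003  0.095] F [ 0.19  0.47 -2.89] gap 0.0101
ball scene 277.6304347826087 174.8913043478261 46
0.1 [ 0.46154973 -0.11277987  0.1       ] pred middle [277.28643627 181.05071156]
0.12 [ 0.47474483 -0.09361896  0.12      ] pred middle [277.58804302 175.98695222]
0.124 [ 0.47738385 -0.08978678  0.124     ] pred middle [277.6492424  174.95945889]
0.13 [ 0.48134239 -0.0840385   0.13      ] pred middle [277.74160025 173.40883722]
```

View pics/s25.png

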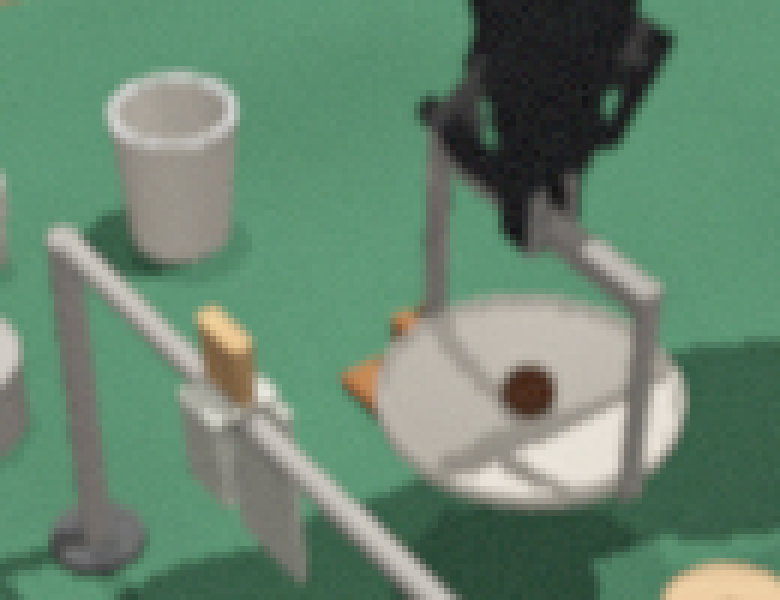

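View pics/w25.png

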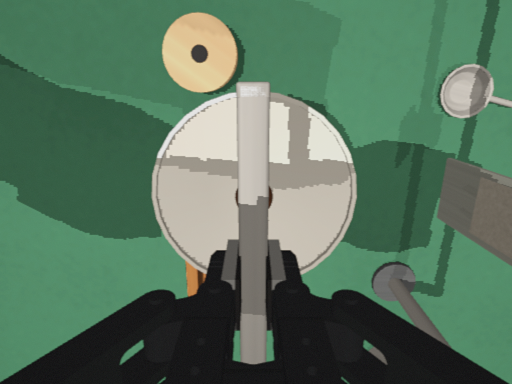

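```bash

python3 - <<'E'
from h import *
s=grab("scene");t=grab("top")
a=onz(s,190+224/6-.5,110+322/6-.5,.246);b=onz(t,200+307/5-.5,150+88/5-.5,.246);print(a,b,tri(s,(190+224/6-.5,110+322/6-.5),t,(200+307/5-.5,150+88/5-.5)))
m=(a+b)/2;ex=np.array([np.cos(.112),np.sin(.112)]);d=m[:2]-[.4775,-.0895];print("dist along rail x",d@ex,"side",d@[-ex[1],ex[0]])
E
```

```text
[ 0.6458324  -0.07546963  0.246     ] [ 0.64987843 -0.07151547  0.246     ] (array([ 0.64857043, -0.0710643 ,  0.25032872]), np.float64(0.0013159966460025915))
dist along rail x 0.17107715075571484 side -0.0031327834443605333
```

Tag and dish agree: 17.1 cm apart, 3 mm off sideways. The ball's image fits the dish middle at 10 cm height. I hand in.

```bash
python3 -c "
from plant import bot
print(bot.sign_off())"
```

```text
the job is handed in; nothing more can be done
None
```

The job is handed in at about 29 s of the 72 s allowed. I hooked the tag on the rail about 11 cm left of the dark band, slid it along without lifting until it was centred, and left it hanging. I then lifted the dish straight up, gave it a quarter turn in the air, and am holding it in front of the tag.

**Final checks**
- **Tag:** the bridge was measured at y = −0.0704. The band was at −0.0705 from the wrist camera and −0.072 from the top camera, and it is fully hidden under the bridge. The tag hangs upright.
- **Dish:** it is about 10.0 cm up and 17.1 cm from the tag, about 3 mm off sideways. The tool stands level, with the handle bar parallel to the rail within the yaw measurement of about 0.01 rad.
- **Ball:** its pixel matches the predicted dish middle to within a pixel.
- **Bystanders:** the spool, cup, tin, jar and spoon were never touched, but I checked them only by eye.

**What failed or disagreed**
- **First grasp:** the first try on the tag closed on nothing. The fingertips turned out about 35 mm higher than the tool description says, so I took the grasp heights from the cameras. The tag was not disturbed.
- **Rail position:** the top and wrist cameras disagreed by about 2 mm.
- **Last tag reading:** the tab's y differed by 4 mm between the scene (−0.0755) and top (−0.0715) cameras. The two views together gave −0.071.

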